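# Close up the ink-tank printer after a refill

### The arm

A 6-joint arm with a two-finger parallel gripper is mounted at the origin on the work surface. World frame = base frame: x ahead of the robot, y to its left, z up, the work surface at z = 0. Lengths are in mm, angles in rad, forces in N, time in s.
With the tool pointing down it reaches from about 350 to 775 mm from the base axis. Payload 7.3 kg.
Tool frame: the origin (TCP) lies at the very end of the fingers, on their centre line; the grasp point (between the pads) lies 19 mm behind it; z points along the fingers, y is the line along which they close (so a half turn about z gives the same grasp; the last joint's range is limited). The gripper opens to 92 mm and grips with 3 to 60 N. Pads are 19 mm wide; open, the fingers measure 130 mm over their backs; the gripper's body (75 mm by 190 mm) begins 47 mm behind the grasp point.
Start: joints at [1.012, 0.342, 1.524, -0, 1.275, -0.146], TCP at [210.605, 480.927, 226.741] pointing down, gripper open.
Joint ranges: [-2.53, 2.53], [-0.77, 2.02], [0.04, 2.7], [-1, 4.14], [0.28, 2.66], [-3.11, 3.11]. Speed limits (rad/s): [2.57, 2.57, 3.14, 3.14, 3.14, 3.14].

### API

Orientations are given as [roll, pitch, yaw] about the fixed x, y, z axes, in that order (R = Rz(yaw) Ry(pitch) Rx(roll)).
In Python, from plant import get_obs, optics, ticket, finder gives the robot as it stands.
- The arm moves only by the tool send_rows, never from a script. Its arguments are lists of equal length, an entry for each row: "offset": the shift along the tool's x, y, z scaled (see below), a list of three; "delta_rot": the turn, a rotation vector about the tool's x, y, z scaled (see below), a list of three. In form: {"offset": [[dx, dy, dz], ...], "delta_rot": [[rx, ry, rz], ...]}. A call has 1 to 8 rows; each row is the pose to reach, as a shift and turn from the pose commanded when the call began, along the tool's axes at that moment, turning the shorter way round; what a row does not reach only later rows make up. The controller multiplies each number of a shift by 120 mm and each number of a turn by 360 degrees. A row lasts 1/8 s, in which the tool goes at most 62.5 mm and 10.7 degrees, less where a joint would pass 70% of its speed; a pose out of reach is approached as far as the arm can. A call with a number of a shift or a turn outside -1 to 1 is refused whole. A call with a gripper value outside its range is refused whole. "grip" is the opening, from 0 (shut) to 1 (fully open), set as the call begins (left out, the last holds). The fingers move at their own pace and stop on an object; the grip force is fixed at half the most. Time passes only in rows, so rows that repeat a pose let the fingers close. It gives the time, the measured TCP pose, the force, the opening and the grip force at its end, in the units of the state.
- get_obs(): the state, without advancing time (a new reading comes with each control period).
- optics.capture(name): name is "scene" or "top" or "wrist"; returns the picture (480x640x3 uint8, red, green, blue); there is no depth.
- optics.get_calibration(name): a dict with "fx", "fy", "cx", "cy" (pixels), "world_from_camera" (4x4, takes a point from camera to world coordinates). Camera axes: x right, y down, z forward; pixel columns grow to the right and rows downward; lengths in mm; the calibration is good to about 2 mm. A picture is of the moment at which its call begins: read the wrist's pose just before it. get_calibration takes no time and is no camera call; for the wrist camera it gives the pose at the moment of the call.
- ticket.close_job(): hands the job in; it is judged then, once.
Trained networks look in the newest picture that a camera, given by its name, has taken for a name from the list of things; names that differ only in an ending like _2 or _b are one class to them, and where a whole thing is asked for, a point or a joint stands for the part that bears it (a point fixed in the world has none). Each returns a list of dicts, best first, with "confidence" (0 to 1); they miss things now and then, are a little off and sometimes report something else, mostly with a low value. They report only what shows in the picture. A call takes as long as a camera call. They do not tell look-alikes from the thing itself.
- finder.boxes_of(target, camera): "box" ([left, top, right, bottom] in pixels, round what is visible of it).
- finder.silhouettes(target, camera): "region" (480x640 bool, what is visible of it) and "box" ([left, top, right, bottom] in pixels, round what is visible of it).
- finder.pinpoint(target, camera): "uv" ([column, row] in pixels: a listed point, or the origin of a listed thing).
The state is a dict: "time": time; "joint_positions": joint angles; "dq": joint speeds; "tau": joint torques, N m; "tool_pos": TCP position; "tcp_rot": TCP orientation; "contact_force": force on the tool from outside, world axes, zero at the start; "moment": the same for the moment, N m; "grip_width": finger opening in mm; "finger_force": force on a finger pad.
Only numpy, scipy, OpenCV 4.12 (cv2) and the standard library are available. Lean on these libraries where they do the work, as an engineer would, in place of code of your own. Each camera call takes 0.05 s, during which the arm holds its last target. There are 200 camera calls.

### The job

The printer's ink tanks have just been refilled; close it up again. First turn the ink valve to shut (square mark), then, with the valve shut, press every tank stopper fully home, and only then turn the valve to print (round dot). Also press the cap fully home on every refill bottle and stand each bottle upright in a cell of the cardboard tray, and leave the other things on the desk where they are.

Things in the scene. Friction and masses are not known exactly. Their poses are not given: they have to be found in the camera images.
- printer: ink-tank printer, fixed. Origin on the desk under the centre of its tank unit (270 x 85 mm, flat deck at z = 140 mm); x from front (robot side) to back, z up. On the deck at y = 0: valve axis at x = -85 mm, stoppers 0 to 3 at x = -12, 26, 64, 102 mm. The printer's body beside it (x = -135 to 205, y = 43 to 443 mm) is 153 mm high, 157 mm beside the stoppers (folded cover)
- valve (a joint): detented ink valve, knob on a vertical axis, rad, growing clockwise from above: 0 = shut (solid square mark), 0.7 = fill (one bar across), 1.4 = print (round dot), 2.1 = flush (two parallel bars); stops at 0 and 2.1. The pointer (white nib and line on one half of the bar) points at 1.05 rad minus the joint value from the printer's x axis. Clicks into the nearest position; about 0.06 N m to turn
- valve_grip (a point): centre of the valve's bar grip, on the axis, 163 mm above the desk; x along the pointer, z up. The bar is 44 mm long (along x), 11 mm thick, 24 mm tall (12 mm above and below this point); under it a round skirt, 44 mm wide, 9 mm high, 2 mm above the deck
- tray: cardboard bottle tray, fixed, 62 (x) x 236 (y) x 30 mm high, one row of four square cells along its y, 54 mm inside, walls and floor 4 mm. Origin at the centre of its underside; cell centres at tray y = +87, +29, -29, -87 mm
- stopper0 (a joint): push-in stopper of tank 0 (0 nearest the valve), m: 0 = fully home, 0.008 = standing up (a white neck then shows under the head). It is held by a catch at both ends; about 5 N pushes it down from up, and it may start up or home. Its head is 26 mm in diameter and 12 mm tall; the head's top is 154 mm above the desk when home, 162 mm when up; place: see the printer
- stopper1 (a joint): push-in stopper of tank 1 (0 nearest the valve), m: 0 = fully home, 0.008 = standing up (a white neck then shows under the head). It is held by a catch at both ends; about 5 N pushes it down from up, and it may start up or home. Its head is 26 mm in diameter and 12 mm tall; the head's top is 154 mm above the desk when home, 162 mm when up; place: see the printer
- stopper2 (a joint): push-in stopper of tank 2 (0 nearest the valve), m: 0 = fully home, 0.008 = standing up (a white neck then shows under the head). It is held by a catch at both ends; about 5 N pushes it down from up, and it may start up or home. Its head is 26 mm in diameter and 12 mm tall; the head's top is 154 mm above the desk when home, 162 mm when up; place: see the printer
- stopper3 (a joint): push-in stopper of tank 3 (0 nearest the valve), m: 0 = fully home, 0.008 = standing up (a white neck then shows under the head). It is held by a catch at both ends; about 5 N pushes it down from up, and it may start up or home. Its head is 26 mm in diameter and 12 mm tall; the head's top is 154 mm above the desk when home, 162 mm when up; place: see the printer
- bottle0: refill bottle (0.09 kg or so), round, 46 mm in diameter, straight-sided to 60 mm, shoulder to 68 mm, cap above. Origin at the centre of its underside, z along its axis. All bottles are alike and any cell will do; it may be absent
- cap0 (a joint): push-on cap of bottle0, m: 0 = fully home, 0.008 = standing up (loosely on; the neck shows below it). Held by a catch at both ends; about 4 N pushes it down from up, and it may start up or home. Cap 25 mm in diameter, 24 mm tall; its top is 93 mm above the bottle's underside when home, 101 mm when up. It never comes off altogether
- bottle1: refill bottle (0.09 kg or so), round, 46 mm in diameter, straight-sided to 60 mm, shoulder to 68 mm, cap above. Origin at the centre of its underside, z along its axis. All bottles are alike and any cell will do; it may be absent
- cap1 (a joint): push-on cap of bottle1, m: 0 = fully home, 0.008 = standing up (loosely on; the neck shows below it). Held by a catch at both ends; about 4 N pushes it down from up, and it may start up or home. Cap 25 mm in diameter, 24 mm tall; its top is 93 mm above the bottle's underside when home, 101 mm when up. It never comes off altogether
- bottle2: refill bottle (0.09 kg or so), round, 46 mm in diameter, straight-sided to 60 mm, shoulder to 68 mm, cap above. Origin at the centre of its underside, z along its axis. All bottles are alike and any cell will do; it may be absent
- cap2 (a joint): push-on cap of bottle2, m: 0 = fully home, 0.008 = standing up (loosely on; the neck shows below it). Held by a catch at both ends; about 4 N pushes it down from up, and it may start up or home. Cap 25 mm in diameter, 24 mm tall; its top is 93 mm above the bottle's underside when home, 101 mm when up. It never comes off altogether
- bottle3: refill bottle (0.09 kg or so), round, 46 mm in diameter, straight-sided to 60 mm, shoulder to 68 mm, cap above. Origin at the centre of its underside, z along its axis. All bottles are alike and any cell will do; it may be absent
- cap3 (a joint): push-on cap of bottle3, m: 0 = fully home, 0.008 = standing up (loosely on; the neck shows below it). Held by a catch at both ends; about 4 N pushes it down from up, and it may start up or home. Cap 25 mm in diameter, 24 mm tall; its top is 93 mm above the bottle's underside when home, 101 mm when up. It never comes off altogether
- mouse: bystander: computer mouse, 100 x 58 x 31 mm; origin at the centre of its underside. To be left where it is
- mug: bystander: white mug on a fixed cork coaster, 80 mm wide, 95 mm tall; origin at the centre of its underside. To be left where it is
- stapler: bystander: stapler, 130 x 36 x 51 mm; origin at the centre of its underside. To be left where it is
- phone: bystander: phone lying flat, 155 x 74 x 9 mm; origin at the centre of its underside. To be left where it is
- notepad: bystander: notepad, 150 x 105 x 14 mm; origin at the centre of its underside. To be left where it is
- eraser: bystander: small eraser, 45 x 22 x 13 mm; origin at the centre of its underside. To be left where it is
There are look-alikes about, which are no part of the job. Leave any yellow look-alike of the bottle3 alone.

How it is judged:
By the outcome, as a careful person would: the job done as asked, in the order asked, and still so for the second after the job is handed in, with the robot touching nothing.
Of bottle0, bottle1, bottle2, bottle3 only 3 to 4 are there at a start; the rules pass over those that are not, and their reading is None.
At some moment in a run one of bottle0, bottle1, bottle2, bottle3 may be knocked a few centimetres aside while the robot is not near it.
Once in a run the grip may slacken for a moment while it holds something.
It also fails if it takes over 210 s, if anything falls off the work surface, if the arm or the gripper's body presses on something with over 40 N, if the wrist force passes 120 N, or if a joint passes its speed limit or range.

## Working session

There is one attempt and no reset: what is moved stays moved. The work goes in short steps, Python scripts to look and compute and a tool call to move; the robot and the scene stay as the last step left them, time stands still between calls to the robot, and variables do not carry over. Pictures are saved under pics/ and viewed, at most 14 in all, crops included, and the job is handed in when it is done.

Besides the shell and the picture viewer there is one more tool, called as name(argument=value, ...) on one line, values as JSON. send_rows: Moves the arm, as the interface text tells. Its arguments: {"type":"object","properties":{"offset":{"type":"array"},"delta_rot":{"type":"array"},"grip":{"type":"number"}},"required":["offset","delta_rot"]}

```bash
mkdir -p pics; ls; cat > h.py <<'E'
import numpy as np, cv2
from plant import get_obs, optics, ticket, finder
def cap(cam,fn=None):
    im=optics.capture(cam)
    if fn: cv2.imwrite('pics/'+fn,im[:,:,::-1])
    return im
def ray(cam,uv,cal=None):
    c=cal or optics.get_calibration(cam); T=np.array(c['world_from_camera'])
    d=T[:3,:3]@np.array([(uv[0]-c['cx'])/c['fx'],(uv[1]-c['cy'])/c['fy'],1.])
    return T[:3,3],d/np.linalg.norm(d)
def atz(cam,uv,z,cal=None):
    o,d=ray(cam,uv,cal); return o+d*(z-o[2])/d[2]
def tri(rs):
    A=sum(np.eye(3)-np.outer(d,d) for o,d in rs); b=sum((np.eye(3)-np.outer(d,d))@o for o,d in rs)
    p=np.linalg.solve(A,b); return p,max(np.linalg.norm(np.cross(p-o,d)) for o,d in rs)
def proj(cam,p,cal=None):
    c=cal or optics.get_calibration(cam); T=np.linalg.inv(np.array(c['world_from_camera']))
    q=T[:3,:3]@np.array(p,float)+T[:3,3]; return np.array([c['fx']*q[0]/q[2]+c['cx'],c['fy']*q[1]/q[2]+c['cy']])
E
python3 - <<'E'
from h import *
print(get_obs())
for c in('scene','top'):
    cap(c,c+'0.png'); k=optics.get_calibration(c); print(c,k['fx'],np.round(k['world_from_camera'],2).tolist())
    for n in('bottle0','valve','valve_grip','printer','tray','stopper0','mug','mouse','stapler','phone','notepad','eraser'):
        r=finder.pinpoint(n,c); print(n,[(np.round(x['uv']).tolist(),round(x['confidence'],2)) for x in r[:6]])
E
```

```text
pics
{'time': 0.0, 'joint_positions': array([ 1.01198681e+00,  3.42718690e-01,  1.52501114e+00,  2.11221544e-05,
        1.27540198e+00, -1.45986246e-01]), 'dq': array([-0.00202388,  0.00063079, -0.00053448,  0.0006584 , -0.0009139 ,
        0.00071815]), 'tau': array([-1.50230029e-03, -4.31237984e+01, -2.44220102e+01,  7.17254123e-02,
        5.59319579e-02, -8.06133494e-05]), 'tool_pos': array([210.37848142, 480.56308523, 226.04911014]), 'tcp_rot': array([-3.14007280e+00, -2.43882079e-04,  2.72876303e+00]), 'contact_force': array([ 0.26752086, -0.54954087,  0.65561939]), 'moment': array([-0.01346183,  0.0344821 , -0.0440339 ]), 'finger_force': 0.0, 'grip_width': 91.94425488507414}
scene 568.2302438289918 [[0.72, 0.39, -0.57, 1165.98], [0.7, -0.43, 0.58, -809.08], [-0.02, -0.81, -0.58, 746.61], [0.0, 0.0, 0.0, 1.0]]
bottle0 [([216.0, 311.0], 0.97), ([208.0, 279.0], 0.95), ([330.0, 237.0], 0.82), ([295.0, 258.0], 0.61), ([254.0, 264.0], 0.56)]Traceback (most recent call last):
  File "<stdin>", line 6, in <module>
ValueError: it knows: bottle, eraser, mouse, mug, notepad, phone, printer, stapler, tray, valve_grip
```

```bash
python3 - <<'E'
from h import *
for c in('scene','top'):
    cap(c,c+'1.png'); k=optics.get_calibration(c); print(c,k['fx'],np.round(k['world_from_camera'],2).tolist())
    for n in('bottle','valve_grip','printer','tray','mug','mouse','stapler','phone','notepad','eraser'):
        r=finder.pinpoint(n,c); print(n,[(np.round(x['uv']).tolist(),round(x['confidence'],2),np.round(atz(c,x['uv'],163 if n=='valve_grip' else 0)[:2]).tolist()) for x in r[:6]])
try: print(finder.boxes_of('zzz','top'))
except Exception as e: print(e)
print(get_obs()['time'])
E
```

```text
scene 568.2302438289918 [[0.72, 0.39, -0.57, 1165.98], [0.7, -0.43, 0.58, -809.08], [-0.02, -0.81, -0.58, 746.61], [0.0, 0.0, 0.0, 1.0]]
bottle [([328.0, 238.0], 0.93, [455.0, -54.0]), ([208.0, 276.0], 0.89, [367.0, -321.0]), ([216.0, 313.0], 0.85, [466.0, -377.0]), ([294.0, 259.0], 0.72, [456.0, -160.0]), ([253.0, 267.0], 0.63, [411.0, -236.0])]
valve_grip [([389.0, 139.0], 0.64, [450.0, 161.0])]
printer [([414.0, 217.0], 0.85, [550.0, 144.0]), ([175.0, 389.0], 0.52, [562.0, -538.0])]
tray [([314.0, 301.0], 0.71, [579.0, -226.0])]
mug [([447.0, 285.0], 0.88, [743.0, -11.0]), ([178.0, 386.0], 0.26, [558.0, -530.0])]
mouse [([390.0, 258.0], 0.79, [604.0, -21.0])]
stapler [([386.0, 327.0], 0.92, [726.0, -186.0]), ([414.0, 212.0], 0.31, [535.0, 161.0])]
phone [([176.0, 386.0], 0.67, [557.0, -533.0])]
notepad [([135.0, 308.0], 0.61, [340.0, -477.0])]
eraser [([256.0, 242.0], 0.58, [348.0, -172.0])]
top 545.062675472322 [[0.02, -0.98, 0.2, 310.27], [-1.0, -0.01, 0.03, -192.67], [-0.03, -0.2, -0.98, 1164.45], [0.0, 0.0, 0.0, 1.0]]
bottle [([316.0, 269.0], 0.84, [466.0, -159.0]), ([355.0, 296.0], 0.82, [410.0, -242.0]), ([417.0, 269.0], 0.8, [468.0, -374.0]), ([393.0, 312.0], 0.78, [377.0, -323.0]), ([268.0, 274.0], 0.56, [453.0, -56.0])]
valve_grip []
printer [([177.0, 236.0], 0.68, [535.0, 148.0])]
tray [([353.0, 216.0], 0.71, [584.0, -237.0]), ([487.0, 229.0], 0.34, [558.0, -529.0]), ([320.0, 326.0], 0.32, [345.0, -169.0])]
mug [([248.0, 144.0], 0.6, [749.0, 1.0])]
mouse [([251.0, 213.0], 0.74, [588.0, -14.0]), ([466.0, 334.0], 0.26, [334.0, -474.0])]
stapler [([329.0, 159.0], 0.78, [714.0, -183.0])]
phone [([490.0, 227.0], 0.84, [562.0, -534.0])]
notepad [([466.0, 336.0], 0.75, [329.0, -475.0])]
eraser [([322.0, 329.0], 0.63, [339.0, -174.0])]
it knows: bottle, cap, eraser, mouse, mug, notepad, phone, printer, stapler, stopper, tray, valve, valve_grip
1.2
```

View pics/scene0.png

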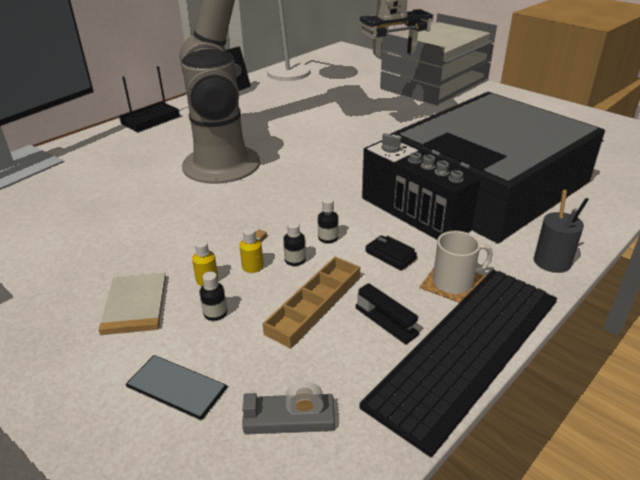

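```bash
python3 - <<'E'
import cv2
a=cv2.imread('pics/top1.png')
b=cv2.resize(a[200:350,120:440],None,fx=2.5,fy=2.5,interpolation=cv2.INTER_CUBIC)
cv2.imwrite('pics/topc.png',b)
a=cv2.imread('pics/scene1.png')
cv2.imwrite('pics/sc.png',cv2.resize(a[120:340,170:480],None,fx=2.5,fy=2.5,interpolation=cv2.INTER_CUBIC))
E
```

```text
(no output)
```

View pics/topc.png

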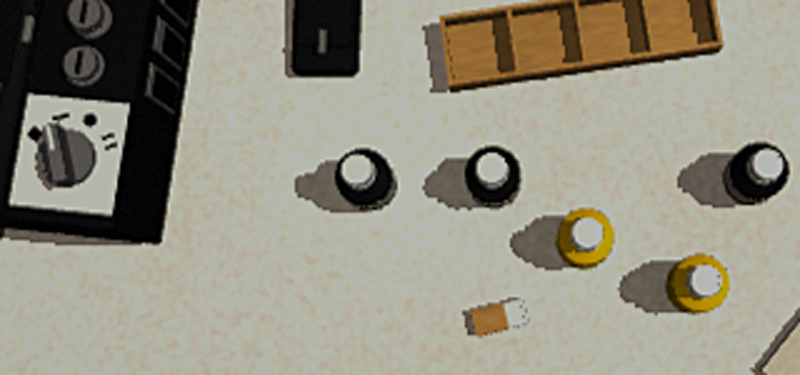

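View pics/sc.png

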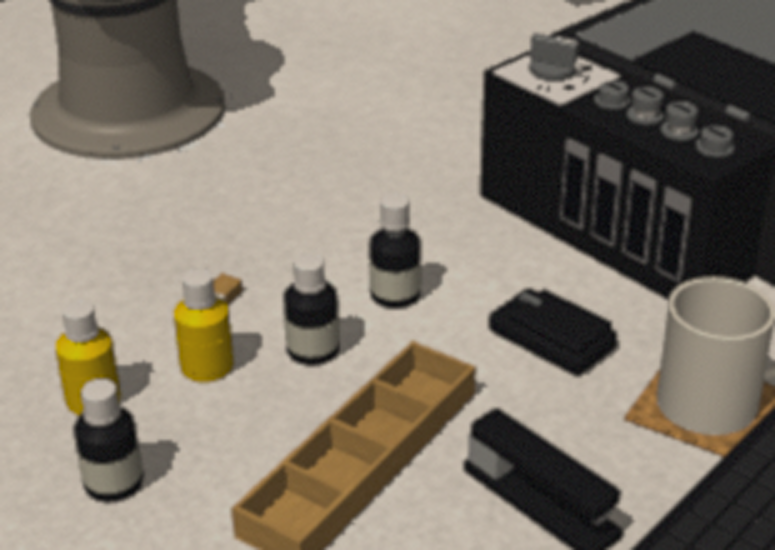

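```bash
cat >> h.py <<'E'
from scipy.spatial.transform import Rotation as R
def pose():
    o=get_obs(); return np.array(o['tool_pos']),R.from_euler('xyz',o['tcp_rot'])
def mv(*tg):
    """targets (x,y,z,yaw) tool straight down; prints offset & rot numbers"""
    p,r=pose()
    for t in tg:
        rt=R.from_euler('xyz',[np.pi,0,t[3]])
        print('to',np.round(t,2),'off',np.round(r.inv().apply(np.array(t[:3])-p)/120,3).tolist(),'rot',np.round((r.inv()*rt).as_rotvec()/2/np.pi,4).tolist())
E
python3 - <<'E'
from h import *
p,r=pose(); T=np.array(optics.get_calibration('wrist')['world_from_camera'])
print(optics.get_calibration('wrist')['fx'],'cam in tool',r.inv().apply(T[:3,3]-p).round(1),(r.inv().as_matrix()@T[:3,:3]).round(3).tolist())
for c in('scene','top'):
    cap(c)
    for n in('stopper','valve','cap'):
        for x in finder.boxes_of(n,c): print(c,n,np.round(x['box']).tolist(),round(x['confidence'],2))
E
```

```text
381.98654331738834 cam in tool [  73.    -0.9 -159.3] [[0.001, -0.962, -0.274], [1.0, 0.001, -0.0], [0.001, -0.274, 0.962]]
scene stopper [352.0, 284.0, 422.0, 343.0] 0.68
scene stopper [410.0, 152.0, 420.0, 161.0] 0.54
scene stopper [420.0, 157.0, 436.0, 168.0] 0.5
scene stopper [436.0, 162.0, 450.0, 178.0] 0.49
scene valve [383.0, 134.0, 404.0, 150.0] 0.65
scene cap [241.0, 226.0, 255.0, 244.0] 0.77
scene cap [422.0, 156.0, 435.0, 166.0] 0.73
scene cap [323.0, 194.0, 333.0, 214.0] 0.71
scene cap [203.0, 272.0, 220.0, 290.0] 0.69
scene cap [289.0, 224.0, 301.0, 239.0] 0.53
scene cap [195.0, 238.0, 207.0, 258.0] 0.47
top stopper [134.0, 248.0, 158.0, 278.0] 0.71
top stopper [152.0, 180.0, 166.0, 196.0] 0.7
top stopper [147.0, 199.0, 162.0, 211.0] 0.62
top stopper [148.0, 218.0, 159.0, 229.0] 0.58
top stopper [156.0, 162.0, 172.0, 174.0] 0.47
top valve [135.0, 251.0, 156.0, 275.0] 0.72
top cap [308.0, 262.0, 322.0, 274.0] 0.72
top cap [420.0, 259.0, 434.0, 272.0] 0.56
top cap [347.0, 285.0, 361.0, 303.0] 0.54
top cap [393.0, 308.0, 408.0, 321.0] 0.54
top cap [261.0, 263.0, 270.0, 271.0] 0.51
```

```bash
python3 - <<'E'
from h import *
mv((500,150,300,3.05),(440,150,300,3.05))
for uv in((145,263),): print(atz('top',uv,155))
for uv in((153,223.5),(155,205),(159,188),(164,168)): print(atz('top',uv,158))
E
```

```text
to [500.   150.   300.     3.05] off [-3.315, -1.559, -0.611] rot [0.0, 0.0, -0.0511]
to [440.   150.   300.     3.05] off [-2.857, -1.759, -0.611] rot [0.0, 0.0, -0.0511]
[452.84663338 159.44144042 155.        ]
[528.5366403  148.96636121 158.        ]
[564.90810913 147.83830722 158.        ]
[598.80715568 142.57647046 158.        ]
[639.23598679 135.72478085 158.        ]
```

send_rows(offset=[[-0.83, -0.39, -0.153], [-0.83, -0.39, -0.153], [-0.83, -0.39, -0.153]], delta_rot=[[0, 0, 0], [0, 0, 0], [0, 0, 0]])

```text
time: 1.98
tool_pos: [285.1, 396.5, 245.8]
tcp_rot: [3.14, 0.001, 2.725]
contact_force: [0.1, 0.4, -0.4]
grip_width: 91.6
finger_force: 0.0
```

send_rows(offset=[[-0.83, -0.39, -0.153], [-0.83, -0.39, -0.153], [-0.83, -0.39, -0.153]], delta_rot=[[0, 0, 0], [0, 0, 0], [0, 0, 0]])

```text
time: 2.35
tool_pos: [357.1, 314.2, 263.9]
tcp_rot: [3.141, 0.001, 2.725]
contact_force: [0.3, 0.4, -0.0]
grip_width: 91.9
finger_force: 0.0
```

send_rows(offset=[[-0.83, -0.39, -0.153], [-0.83, -0.39, -0.153], [-0.83, -0.39, -0.153]], delta_rot=[[0, 0, 0], [0, 0, 0], [0, 0, 0]])

```text
time: 2.72
tool_pos: [429.1, 231.9, 281.8]
tcp_rot: [3.141, 0.0, 2.726]
contact_force: [-0.6, 0.8, -0.6]
grip_width: 92.0
finger_force: 0.0
```

send_rows(offset=[[-0.83, -0.39, -0.153], [-0.83, -0.39, -0.153], [-0.83, -0.39, -0.153], [-0.83, -0.39, -0.153], [-0.83, -0.39, -0.153]], delta_rot=[[0, 0, -0.051], [0, 0, -0.051], [0, 0, -0.051], [0, 0, -0.051], [0, 0, -0.051]])

```text
time: 3.35
tool_pos: [499.3, 151.4, 299.9]
tcp_rot: [3.141, -0.001, 3.051]
contact_force: [1.2, 0.5, 0.1]
grip_width: 91.9
finger_force: 0.0
```

```bash
python3 - <<'E'
from h import *
import json
k=optics.get_calibration('wrist'); im=cap('wrist','w1.png')
json.dump({a:np.array(b).tolist() for a,b in k.items()},open('w1.json','w'))
for n in('stopper','valve'):
    for x in finder.boxes_of(n,'wrist'):
        b=x['box'];print(n,np.round(b).tolist(),round(x['confidence'],2), atz('wrist',((b[0]+b[2])/2,(b[1]+b[3])/2),158,k).round(1))
for x in finder.pinpoint('valve_grip','wrist'): print(x['uv'],x['confidence'],atz('wrist',x['uv'],163,k))
print(pose()[0],get_obs()['tcp_rot'])
E
```

```text
stopper [312.0, 291.0, 340.0, 325.0] 0.77 [567.6 148.2 158. ]
stopper [310.0, 364.0, 338.0, 391.0] 0.7 [636.4 140.8 158. ]
stopper [307.0, 247.0, 340.0, 278.0] 0.57 [526.4 149.8 158. ]
valve [297.0, 150.0, 354.0, 206.0] 0.94 [457.6 157.5 158. ]
[327.2, 175.1] 0.94 [454.90377893 159.06445749 163.        ]
[499.91321032 150.43092442 300.23711821] [3.14143076e+00 1.56446556e-05 3.05026818e+00]
```

View pics/w1.png

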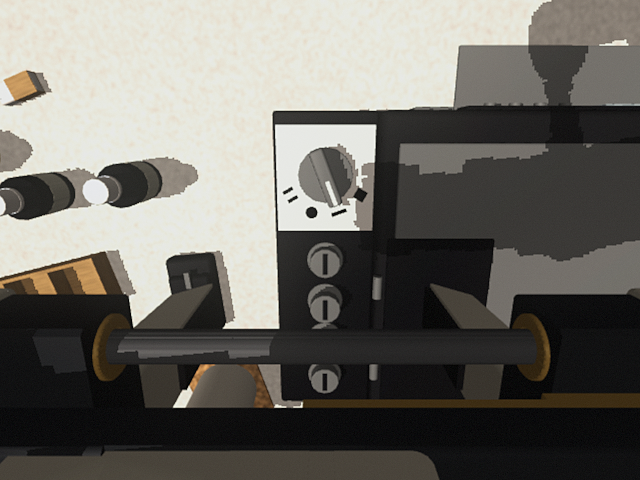

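send_rows(offset=[[-0.66, 0.06, 0], [-0.66, 0.06, 0], [-0.66, 0.06, 0], [-0.66, 0.06, 0]], delta_rot=[[0, 0, 0], [0, 0, 0], [0, 0, 0], [0, 0, 0]])

```text
time: 4.05
tool_pos: [579.2, 149.7, 300.3]
tcp_rot: [3.141, -0.0, 3.05]
contact_force: [0.3, 0.0, 0.6]
grip_width: 92.0
finger_force: 0.0
```

```bash
python3 - <<'E'
from h import *
import json
k=optics.get_calibration('wrist'); im=cap('wrist','w2.png')
json.dump({a:np.array(b).tolist() for a,b in k.items()},open('w2.json','w'))
for n in('stopper','valve'):
    for x in finder.boxes_of(n,'wrist'):
        b=x['box'];print(n,np.round(b).tolist(),round(x['confidence'],2), atz('wrist',((b[0]+b[2])/2,(b[1]+b[3])/2),158,k).round(1))
for x in finder.pinpoint('valve_grip','wrist'):
    print(x['uv'],x['confidence'],atz('wrist',x['uv'],163,k))
    k1=json.load(open('w1.json')); print(tri([ray('',x['uv'],k),ray('',(327.2,175.1),k1)]))
a=im[40:260,250:400,::-1]; b=cv2.imread('pics/w1.png')[120:400,250:400]
cv2.imwrite('pics/c12.png',np.hstack([cv2.resize(a,(400,587),interpolation=2),cv2.resize(b,(314,587),interpolation=2)]))
E
```

```text
stopper [301.0, 149.0, 334.0, 184.0] 0.92 [528.3 150.8 158. ]
stopper [304.0, 283.0, 334.0, 313.0] 0.82 [638.1 141.6 158. ]
stopper [304.0, 197.0, 333.0, 235.0] 0.75 [567.  147.6 158. ]
stopper [303.0, 245.0, 336.0, 277.0] 0.65 [605.4 145.1 158. ]
valve [287.0, 29.0, 347.0, 104.0] 0.81 [457.2 157.1 158. ]
[316.6, 65.8] 0.78 [457.6027802  156.54110378 163.        ]
(array([455.90976206, 157.85903388, 152.76161173]), np.float64(1.2794626514082335))
```

View pics/c12.png

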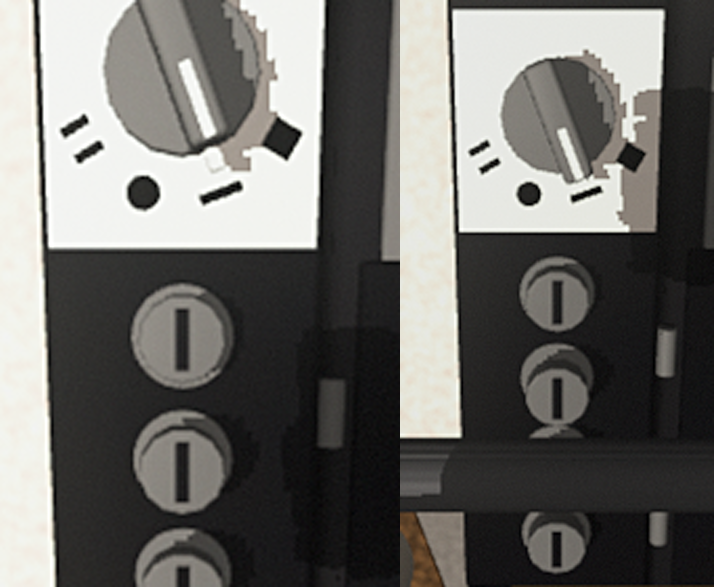

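```bash
python3 - <<'E'
from h import *
mv((455.5,157.7,200,3.404))
p,r=pose(); print(p)
E
```

```text
to [455.5 157.7 200.    3.4] off [1.035, -0.028, 0.839] rot [0.0, 0.0001, -0.0564]
[579.37550788 149.65185345 300.80006786]
```

send_rows(offset=[[0.5, -0.014, 0.3], [0.5, -0.014, 0.3], [0.5, -0.014, 0.3]], delta_rot=[[0, 0, 0], [0, 0, 0], [0, 0, 0]], grip=0.45)

```text
time: 4.62
tool_pos: [520.2, 153.5, 265.3]
tcp_rot: [3.141, 0.002, 3.05]
contact_force: [0.9, -0.5, 0.4]
grip_width: 66.3
finger_force: 0.0
```

send_rows(offset=[[0.535, -0.014, 0.539], [0.535, -0.014, 0.539], [0.535, -0.014, 0.539], [0.535, -0.014, 0.539], [0.535, -0.014, 0.539]], delta_rot=[[0, 0, -0.0564], [0, 0, -0.0564], [0, 0, -0.0564], [0, 0, -0.0564], [0, 0, -0.0564]])

```text
time: 5.25
tool_pos: [458.1, 157.7, 200.8]
tcp_rot: [-3.141, 0.003, -2.882]
contact_force: [0.1, 0.1, -0.1]
grip_width: 41.2
finger_force: 0.0
```

```bash
python3 - <<'E'
from h import *
mv((455.5,157.7,154,3.404))
k=optics.get_calibration('wrist'); im=cap('wrist','w3.png')
for x in finder.pinpoint('valve_grip','wrist'): print(x['uv'],x['confidence'],atz('wrist',x['uv'],163,k))
E
```

```text
to [455.5 157.7 154.    3.4] off [0.022, 0.006, 0.39] rot [-0.0, 0.0005, -0.0004]
[324.2, 274.2] 0.88 [456.99535823 158.04344823 163.        ]
```

View pics/w3.png

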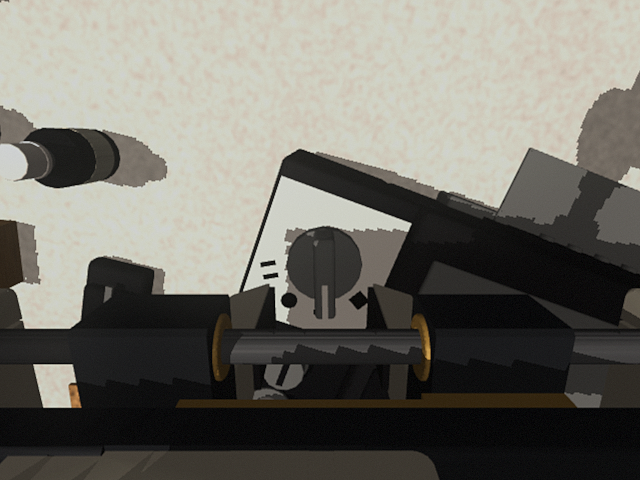

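send_rows(offset=[[0.018, 0.003, 0.2], [0.018, 0.003, 0.385], [0.018, 0.003, 0.385], [0.018, 0.003, 0.385]], delta_rot=[[0, 0, 0], [0, 0, 0], [0, 0, 0], [0, 0, 0]])

```text
time: 5.85
tool_pos: [454.4, 157.4, 154.1]
tcp_rot: [-3.142, 0.001, -2.88]
contact_force: [0.1, -0.5, 0.2]
grip_width: 41.1
finger_force: 0.0
```

send_rows(offset=[[0, 0, 0], [0, 0, 0], [0, 0, 0], [0, 0, 0], [0, 0, 0]], delta_rot=[[0, 0, 0], [0, 0, 0], [0, 0, 0], [0, 0, 0], [0, 0, 0]], grip=0)

```text
time: 6.48
tool_pos: [453.7, 158.2, 153.5]
tcp_rot: [3.14, 0.001, -2.88]
contact_force: [-1.7, 4.8, 1.9]
grip_width: 10.9
finger_force: 30.0
```

send_rows(offset=[[0, 0, 0], [0, 0, 0], [0, 0, 0], [0, 0, 0], [0, 0, 0], [0, 0, 0], [0, 0, 0]], delta_rot=[[0, 0, -0.02], [0, 0, -0.04], [0, 0, -0.06], [0, 0, -0.08], [0, 0, -0.1], [0, 0, -0.112], [0, 0, -0.112]])

```text
time: 7.35
tool_pos: [454.5, 157.1, 153.5]
tcp_rot: [-3.14, 0.001, -2.177]
contact_force: [2.5, 0.6, 0.1]
grip_width: 10.8
finger_force: 30.0
```

send_rows(offset=[[0, 0, 0], [0, 0, 0], [0, 0, 0], [0, 0, -0.3], [0, 0, -0.8], [0, 0, -0.8]], delta_rot=[[0, 0, 0], [0, 0, 0], [0, 0, 0], [0, 0, 0], [0, 0, 0], [0, 0, 0]], grip=0.45)

```text
time: 8.1
tool_pos: [456.0, 157.8, 253.5]
tcp_rot: [-3.135, 0.006, -2.176]
contact_force: [-0.5, -0.4, -0.3]
grip_width: 41.2
finger_force: 0.0
```

send_rows(offset=[[0, 0, 0], [0, 0, 0], [0, 0, 0], [0, 0, 0], [0, 0, 0], [0, 0, 0], [0, 0, 0]], delta_rot=[[0, 0, 0.167], [0, 0, 0.167], [0, 0, 0.167], [0, 0, 0.167], [0, 0, 0.167], [0, 0, 0.167], [0, 0, 0.167]], grip=0)

```text
time: 8.98
tool_pos: [453.3, 157.3, 248.3]
tcp_rot: [-3.141, -0.002, 3.059]
contact_force: [-0.1, -0.5, 1.0]
grip_width: 0.4
finger_force: 0.0
```

```bash
python3 - <<'E'
from h import *
o=np.array([539.7,150.0]);u=np.array([np.cos(-.088),np.sin(-.088)])
mv(*[(*(o+u*x),z,3.054) for x,z in((-12,175),(26,175),(64,175),(102,175))])
im=cap('wrist','w4.png'); cv2.imwrite('pics/w4c.png',cv2.resize(im[100:330,200:450,::-1],None,fx=2,fy=2))
E
```

```text
to [527.75 151.05 175.     3.05] off [-0.623, -0.001, 0.61] rot [-0.0001, -0.0003, 0.0008]
to [565.6  147.71 175.     3.05] off [-0.94, -0.002, 0.61] rot [-0.0001, -0.0003, 0.0008]
to [603.45 144.38 175.     3.05] off [-1.257, -0.004, 0.609] rot [-0.0001, -0.0003, 0.0008]
to [641.31 141.04 175.     3.05] off [-1.573, -0.006, 0.609] rot [-0.0001, -0.0003, 0.0008]
```

View pics/w4c.png

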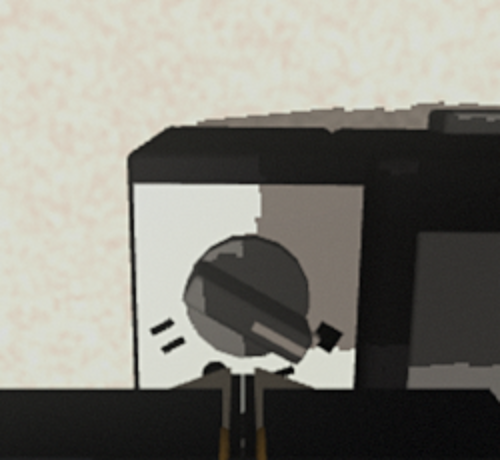

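send_rows(offset=[[-0.45, 0, 0], [-0.623, 0, 0.3], [-0.623, 0, 0.6], [-0.623, 0, 0.61], [-0.623, 0, 0.61], [-0.623, 0, 0.61]], delta_rot=[[0, 0, 0], [0, 0, 0], [0, 0, 0], [0, 0, 0], [0, 0, 0], [0, 0, 0]])

```text
time: 9.78
tool_pos: [529.1, 151.4, 177.9]
tcp_rot: [3.141, 0.003, 3.059]
contact_force: [-0.4, -0.3, -0.4]
grip_width: 0.5
finger_force: 0.0
```

send_rows(offset=[[0, 0, 0.06], [0, 0, 0.1], [0, 0, 0.13], [0, 0, 0.15], [0, 0, 0.17], [0, 0, 0.18], [0, 0, 0.18]], delta_rot=[[0, 0, 0], [0, 0, 0], [0, 0, 0], [0, 0, 0], [0, 0, 0], [0, 0, 0], [0, 0, 0]])

```text
time: 10.65
tool_pos: [528.3, 151.2, 154.5]
tcp_rot: [3.141, 0.0, 3.058]
contact_force: [-0.6, 1.2, 0.2]
grip_width: 0.3
finger_force: 0.0
```

send_rows(offset=[[0, 0, 0.008], [0, 0, 0.016], [0, 0, 0.02], [0, 0, 0.02]], delta_rot=[[0, 0, 0], [0, 0, 0], [0, 0, 0], [0, 0, 0]])

```text
time: 11.15
tool_pos: [528.5, 151.2, 154.2]
tcp_rot: [3.141, 0.002, 3.058]
contact_force: [-4.8, -1.3, 14.1]
grip_width: 0.6
finger_force: 6.9
```

send_rows(offset=[[0, 0, -0.19], [0, 0, -0.2], [-0.317, 0, -0.2], [-0.317, 0, -0.19], [-0.317, 0, -0.1], [-0.317, 0, -0.05], [-0.317, 0, -0.02], [-0.317, 0, 0]], delta_rot=[[0, 0, 0], [0, 0, 0], [0, 0, 0], [0, 0, 0], [0, 0, 0], [0, 0, 0], [0, 0, 0], [0, 0, 0]])

```text
time: 12.15
tool_pos: [565.3, 148.1, 154.0]
tcp_rot: [-3.142, -0.0, 3.059]
contact_force: [-10.5, -0.7, 25.5]
grip_width: 0.4
finger_force: 12.8
```

send_rows(offset=[[0, 0, 0], [0, 0, 0.005], [0, 0, 0.005]], delta_rot=[[0, 0, 0], [0, 0, 0], [0, 0, 0]])

```text
time: 12.52
tool_pos: [565.3, 148.1, 154.1]
tcp_rot: [3.142, 0.001, 3.058]
contact_force: [-8.2, -1.7, 19.1]
grip_width: 0.2
finger_force: 9.2
```

Stopper 1 home. Stoppers 2 and 3.

send_rows(offset=[[0, 0, -0.19], [0, 0, -0.2], [-0.317, 0, -0.2], [-0.317, 0, -0.19], [-0.317, 0, -0.1], [-0.317, 0, -0.05], [-0.317, 0, -0.02], [-0.317, 0, 0]], delta_rot=[[0, 0, 0], [0, 0, 0], [0, 0, 0], [0, 0, 0], [0, 0, 0], [0, 0, 0], [0, 0, 0], [0, 0, 0]])

```text
time: 13.52
tool_pos: [603.2, 144.9, 154.1]
tcp_rot: [-3.142, 0.0, 3.058]
contact_force: [-11.9, -1.8, 26.5]
grip_width: 0.2
finger_force: 13.3
```

send_rows(offset=[[0, 0, 0], [0, 0, 0], [0, 0, 0]], delta_rot=[[0, 0, 0], [0, 0, 0], [0, 0, 0]])

```text
time: 13.9
tool_pos: [603.1, 144.9, 154.2]
tcp_rot: [3.142, 0.0, 3.058]
contact_force: [-8.8, -1.2, 16.7]
grip_width: 0.4
finger_force: 8.5
```

send_rows(offset=[[0, 0, -0.19], [0, 0, -0.2], [-0.317, 0, -0.2], [-0.317, 0, -0.19], [-0.317, 0, -0.1], [-0.317, 0, -0.05], [-0.317, 0, -0.02], [-0.317, 0, 0]], delta_rot=[[0, 0, 0], [0, 0, 0], [0, 0, 0], [0, 0, 0], [0, 0, 0], [0, 0, 0], [0, 0, 0], [0, 0, 0]])

```text
time: 14.9
tool_pos: [641.0, 141.8, 154.1]
tcp_rot: [-3.142, 0.0, 3.058]
contact_force: [-10.7, -1.7, 23.4]
grip_width: -0.1
finger_force: 11.7
```

send_rows(offset=[[0, 0, 0], [0, 0, 0], [0, 0, 0]], delta_rot=[[0, 0, 0], [0, 0, 0], [0, 0, 0]])

```text
time: 15.28
tool_pos: [641.0, 141.8, 154.2]
tcp_rot: [3.142, 0.0, 3.058]
contact_force: [-8.1, -1.6, 15.1]
grip_width: 0.0
finger_force: 7.3
```

send_rows(offset=[[0, 0, -0.4], [0, 0, -1], [0, 0, -1], [0, 0, -1]], delta_rot=[[0, 0, 0], [0, 0, 0], [0, 0, 0], [0, 0, 0]])

```text
time: 15.78
tool_pos: [641.9, 141.7, 271.9]
tcp_rot: [3.141, 0.001, 3.058]
contact_force: [0.6, 0.3, -0.4]
grip_width: 0.4
finger_force: 0.0
```

send_rows(offset=[[0.5, 0, -0.22], [0.5, 0, -0.22], [0.5, 0, -0.22], [0.5, 0, -0.22]], delta_rot=[[0, 0, 0], [0, 0, 0], [0, 0, 0], [0, 0, 0]], grip=0.45)

```text
time: 16.27
tool_pos: [582.7, 146.4, 296.6]
tcp_rot: [-3.141, -0.001, 3.058]
contact_force: [-1.1, -0.3, -0.4]
grip_width: 35.7
finger_force: 0.0
```

```bash
python3 - <<'E'
from h import *
mv((455.5,157.7,200,4.104))
im=cap('wrist','w5.png'); cv2.imwrite('pics/w5c.png',cv2.resize(im[20:330,230:420,::-1],None,fx=1.9,fy=1.9))
E
```

```text
to [455.5 157.7 200.    4.1] off [1.063, 0.005, 0.806] rot [0.0001, -0.0002, -0.1665]
```

View pics/w5c.png

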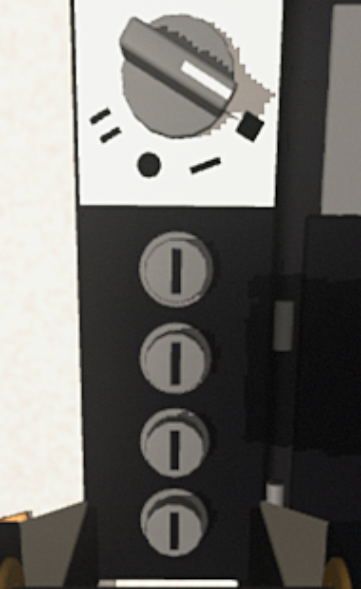

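send_rows(offset=[[0.53, 0, 0.3], [0.53, 0, 0.3], [0.53, 0, 0.3]], delta_rot=[[0, 0, 0], [0, 0, 0], [0, 0, 0]])

```text
time: 16.7
tool_pos: [519.5, 152.0, 262.1]
tcp_rot: [3.141, 0.001, 3.058]
contact_force: [-0.4, 0.5, 1.4]
grip_width: 41.2
finger_force: 0.0
```

send_rows(offset=[[0.533, 0.005, 0.506], [0.533, 0.005, 0.506], [0.533, 0.005, 0.506], [0.533, 0.005, 0.506], [0.533, 0.005, 0.506], [0.533, 0.005, 0.506], [0.533, 0.005, 0.506], [0.533, 0.005, 0.506]], delta_rot=[[0, 0, -0.1665], [0, 0, -0.1665], [0, 0, -0.1665], [0, 0, -0.1665], [0, 0, -0.1665], [0, 0, -0.1665], [0, 0, -0.1665], [0, 0, -0.1665]])

```text
time: 17.7
tool_pos: [456.5, 157.9, 201.7]
tcp_rot: [-3.14, 0.001, -2.181]
contact_force: [0.3, -0.0, -0.7]
grip_width: 41.3
finger_force: 0.0
```

```bash
python3 - <<'E'
from h import *
mv((455.5,157.7,154,4.104))
E
```

```text
to [455.5 157.7 154.    4.1] off [0.007, 0.006, 0.397] rot [-0.0002, 0.0002, -0.0004]
```

send_rows(offset=[[0.005, 0.005, 0.2], [0.005, 0.005, 0.393], [0.005, 0.005, 0.393], [0.005, 0.005, 0.393]], delta_rot=[[0, 0, 0], [0, 0, 0], [0, 0, 0], [0, 0, 0]])

```text
time: 18.2
tool_pos: [455.0, 157.8, 154.8]
tcp_rot: [-3.141, 0.001, -2.18]
contact_force: [-0.3, -0.1, -0.1]
grip_width: 41.7
finger_force: 0.0
```

send_rows(offset=[[0, 0, 0], [0, 0, 0], [0, 0, 0], [0, 0, 0], [0, 0, 0]], delta_rot=[[0, 0, 0], [0, 0, 0], [0, 0, 0], [0, 0, 0], [0, 0, 0]], grip=0)

```text
time: 18.82
tool_pos: [454.8, 157.6, 154.3]
tcp_rot: [-3.141, 0.001, -2.179]
contact_force: [1.4, -1.8, 1.5]
grip_width: 11.0
finger_force: 30.0
```

send_rows(offset=[[0, 0, 0], [0, 0, 0], [0, 0, 0], [0, 0, 0], [0, 0, 0], [0, 0, 0]], delta_rot=[[0, 0, 0.02], [0, 0, 0.04], [0, 0, 0.06], [0, 0, 0.08], [0, 0, 0.1], [0, 0, 0.1114]])

```text
time: 19.58
tool_pos: [454.2, 158.4, 154.2]
tcp_rot: [3.14, 0.0, -2.882]
contact_force: [-1.3, 2.0, 2.0]
grip_width: 10.8
finger_force: 30.0
```

send_rows(offset=[[0, 0, 0], [0, 0, 0], [0, 0, 0], [0, 0, 0], [0, 0, 0], [0, 0, 0], [0, 0, 0]], delta_rot=[[0, 0, 0.02], [0, 0, 0.04], [0, 0, 0.06], [0, 0, 0.08], [0, 0, 0.1], [0, 0, 0.1114], [0, 0, 0.1114]])

```text
time: 20.45
tool_pos: [454.3, 159.3, 154.2]
tcp_rot: [3.139, -0.001, 2.703]
contact_force: [-1.6, 6.8, 0.7]
grip_width: 11.0
finger_force: 30.0
```

send_rows(offset=[[0, 0, 0], [0, 0, 0], [0, 0, 0], [0, 0, -0.3], [0, 0, -1], [0, 0, -1], [0, 0, -1]], delta_rot=[[0, 0, 0], [0, 0, 0], [0, 0, 0], [0, 0, 0], [0, 0, 0], [0, 0, 0], [0, 0, 0]], grip=0.45)

```text
time: 21.32
tool_pos: [455.0, 157.7, 275.4]
tcp_rot: [3.139, 0.003, 2.704]
contact_force: [0.3, -0.2, -0.8]
grip_width: 41.4
finger_force: 0.0
```

```bash
python3 - <<'E'
from h import *
w=cap('wrist'); c=w[90:290,200:450,::-1]
out=[cv2.resize(c,(375,300))]
for cam in('top','scene'):
    im=cap(cam,cam+'5.png')
    for n in('bottle','tray'):
        for x in finder.silhouettes(n,cam):
            m=x['region']; col=np.median(im[m],0); print(cam,n,np.round(x['box']).tolist(),round(x['confidence'],2),col)
    for n in('bottle','tray'):
        for x in finder.pinpoint(n,cam): print(cam,n,np.round(x['uv'],1).tolist(),round(x['confidence'],2),atz(cam,x['uv'],0)[:2].round(1))
im=cv2.imread('pics/top5.png')[190:350,230:450]
out.append(cv2.resize(im,(412,300)))
cv2.imwrite('pics/v5.png',np.hstack(out)); print(get_obs()['time'])
E
```

```text
top bottle [343.0, 284.0, 366.0, 309.0] 0.94 [173.  141.    0.5]
top bottle [409.0, 256.0, 435.0, 281.0] 0.91 [37. 36. 30.]
top bottle [254.0, 272.0, 279.0, 297.0] 0.84 [60.  55.  49.5]
top bottle [306.0, 257.0, 326.0, 282.0] 0.73 [37. 33. 29.]
top bottle [386.0, 301.0, 413.0, 326.0] 0.6 [170.5 134.    0. ]
top tray [298.0, 190.0, 410.0, 237.0] 0.57 [147. 104.  49.]
top tray [306.0, 260.0, 326.0, 284.0] 0.24 [40. 39. 34.]
top bottle [394.0, 312.0] 0.95 [ 376.9 -324.9]
top bottle [269.3, 288.9] 0.87 [422.1 -59.4]
top bottle [416.0, 271.0] 0.74 [ 464.6 -372.8]
top bottle [352.8, 215.9] 0.73 [ 584.3 -237.4]
top bottle [317.6, 270.9] 0.58 [ 462.2 -162.2]
top tray [350.8, 215.4] 0.94 [ 585.4 -233.1]
scene bottle [284.0, 221.0, 310.0, 267.0] 0.94 [86. 82. 74.]
scene bottle [238.0, 226.0, 262.0, 269.0] 0.93 [152. 125.  10.]
scene bottle [308.0, 192.0, 329.0, 239.0] 0.85 [90. 87. 78.]
scene bottle [201.0, 272.0, 227.0, 317.0] 0.79 [82. 78. 70.]
scene bottle [192.0, 237.0, 219.0, 285.0] 0.59 [154. 127.  10.]
scene tray [264.0, 252.0, 360.0, 350.0] 0.96 [124.  95.  55.]
scene tray [361.0, 94.0, 604.0, 244.0] 0.39 [29. 28. 29.]
scene bottle [250.5, 266.9] 0.92 [ 407.4 -240.8]
scene bottle [293.7, 258.0] 0.9 [ 452.6 -157.8]
scene bottle [318.7, 232.7] 0.8 [427.2 -53.6]
scene bottle [204.2, 274.7] 0.77 [ 356.2 -323.1]
scene bottle [216.7, 313.2] 0.55 [ 467.5 -377.3]
scene tray [316.3, 304.1] 0.93 [ 589.2 -229.7]
21.875
```

View pics/v5.png

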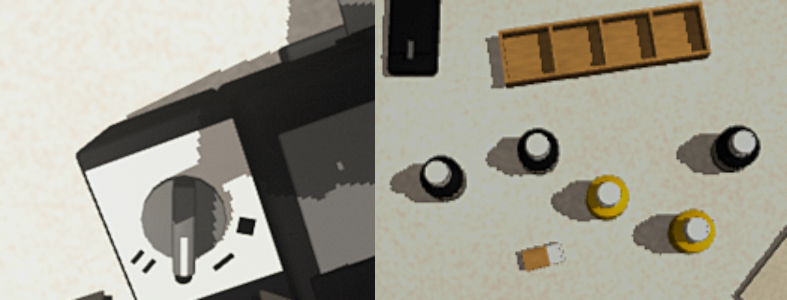

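```bash
python3 - <<'E'
from h import *
mv((385,-105,300,3.1416))
for cam in('top','scene'):
    cap(cam)
    m=finder.silhouettes('tray',cam)[0]['region'].astype(np.uint8)
    c=max(cv2.findContours(m,0,2)[0],key=cv2.contourArea)
    q=cv2.approxPolyDP(cv2.convexHull(c),6,True)[:,0]; print(cam,[(p.tolist(),atz(cam,p,30)[:2].round().tolist()) for p in q])
E
```

```text
to [ 385.   -105.    300.      3.14] off [-0.404, -2.228, -0.219] rot [-0.0, -0.0001, -0.0696]
top [([404, 191], [633.0, -346.0]), ([404, 222], [565.0, -345.0]), ([300, 233], [539.0, -124.0]), ([298, 206], [598.0, -119.0])]
scene [([358, 267], [598.0, -117.0]), ([358, 279], [622.0, -145.0]), ([290, 347], [654.0, -361.0]), ([264, 334], [599.0, -371.0]), ([263, 322], [575.0, -352.0]), ([333, 257], [539.0, -127.0])]
```

send_rows(offset=[[-0.13, -0.74, -0.07], [-0.13, -0.74, -0.07], [-0.13, -0.74, -0.07]], delta_rot=[[0, 0, 0], [0, 0, 0], [0, 0, 0]])

```text
time: 22.45
tool_pos: [430.8, 69.5, 282.9]
tcp_rot: [3.141, 0.001, 2.702]
contact_force: [0.3, 1.0, -0.3]
grip_width: 41.6
finger_force: 0.0
```

send_rows(offset=[[-0.13, -0.74, -0.07], [-0.13, -0.74, -0.07], [-0.13, -0.74, -0.07]], delta_rot=[[0, 0, 0], [0, 0, 0], [0, 0, 0]])

```text
time: 22.82
tool_pos: [407.6, -16.9, 291.0]
tcp_rot: [3.141, 0.001, 2.702]
contact_force: [0.3, -0.4, 0.2]
grip_width: 41.1
finger_force: 0.0
```

send_rows(offset=[[-0.14, -0.75, -0.08], [-0.14, -0.75, -0.08], [-0.14, -0.75, -0.08], [-0.14, -0.75, -0.08], [-0.14, -0.75, -0.08], [-0.14, -0.75, -0.08]], delta_rot=[[0, 0, -0.0696], [0, 0, -0.0696], [0, 0, -0.0696], [0, 0, -0.0696], [0, 0, -0.0696], [0, 0, -0.0696]])

```text
time: 23.58
tool_pos: [384.7, -104.3, 300.3]
tcp_rot: [3.141, -0.0, -3.141]
contact_force: [-0.1, -0.3, 0.3]
grip_width: 41.3
finger_force: 0.0
```

```bash
cat >> h.py <<'E'
def look(fn=None):
    k=optics.get_calibration('wrist'); im=cap('wrist',fn)
    for x in finder.pinpoint('bottle','wrist'): print('bottle',np.round(x['uv']).tolist(),round(x['confidence'],2),atz('',x['uv'],0,k)[:2].round(1))
    for x in finder.silhouettes('cap','wrist'):
        b=x['box'];v,u=np.nonzero(x['region']); print('cap',np.round(b).tolist(),round(x['confidence'],2),'z98',atz('',((b[0]+b[2])/2,(b[1]+b[3])/2),92,k)[:2].round(1))
    return im,k
E
python3 - <<'E'
from h import *
look('w6.png'); print(get_obs()['tool_pos'])
E
```

```text
bottle [102.0, 262.0] 0.91 [ 464.2 -382.7]
bottle [360.0, 235.0] 0.9 [428.8 -57. ]
bottle [129.0, 187.0] 0.88 [ 370.4 -335.8]
bottle [209.0, 221.0] 0.68 [ 412.1 -242.6]
bottle [274.0, 261.0] 0.6 [ 462.8 -164.6]
cap [36.0, 272.0, 80.0, 304.0] 0.97 z98 [ 462.4 -377.4]
cap [354.0, 241.0, 383.0, 271.0] 0.93 z98 [427.6 -57.6]
cap [73.0, 189.0, 112.0, 217.0] 0.91 z98 [ 373.5 -327.6]
cap [253.0, 267.0, 280.0, 291.0] 0.88 z98 [ 452.  -161.7]
cap [174.0, 226.0, 207.0, 253.0] 0.81 z98 [ 410.4 -235.6]
cap [338.0, 217.0, 384.0, 271.0] 0.66 z98 [415.1 -65.5]
[ 384.60632486 -104.64925212  300.34546473]
```

View pics/w6.png

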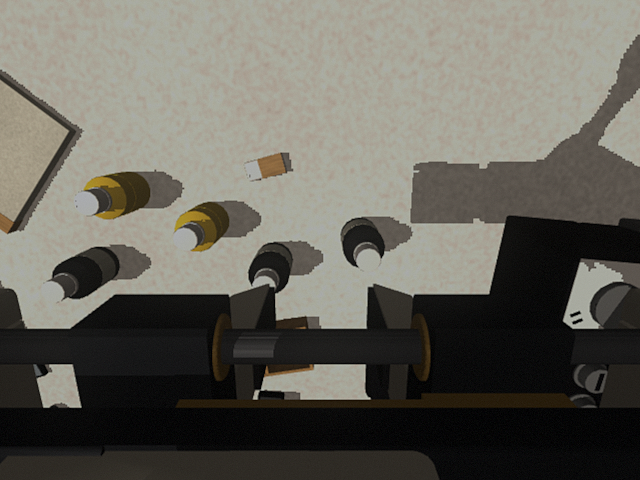

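```bash
python3 - <<'E'
from h import *
mv((427.5,-57.3,180,3.1416),(427.5,-57.3,120,3.1416))
E
```

```text
to [427.5  -57.3  180.     3.14] off [-0.357, 0.394, 1.003] rot [0.0, 0.0, 0.0]
to [427.5  -57.3  120.     3.14] off [-0.357, 0.394, 1.503] rot [0.0, 0.0, 0.0]
```

send_rows(offset=[[-0.357, 0.394, 0.5], [-0.357, 0.394, 1], [-0.357, 0.394, 1], [-0.357, 0.394, 1]], delta_rot=[[0, 0, 0], [0, 0, 0], [0, 0, 0], [0, 0, 0]], grip=0)

```text
time: 24.22
tool_pos: [426.7, -57.2, 179.3]
tcp_rot: [3.141, -0.003, -3.141]
contact_force: [1.2, -0.4, 0.1]
grip_width: 5.5
finger_force: 0.0
```

```bash
python3 - <<'E'
from h import *
look('w7.png'); mv((427.5,-57.3,91,3.1416))
E
```

```text
bottle [0.0, 160.0] 0.87 [ 372.8 -336.6]
bottle [116.0, 204.0] 0.86 [ 411.2 -241.8]
bottle [206.0, 258.0] 0.75 [ 462.1 -165.6]
bottle [320.0, 222.0] 0.74 [427.7 -58.6]
cap [152.0, 269.0, 198.0, 311.0] 0.81 z98 [ 456.  -159.5]
cap [25.0, 200.0, 85.0, 246.0] 0.77 z98 [ 408.6 -234.1]
cap [301.0, 232.0, 336.0, 272.0] 0.62 z98 [428.2 -59.7]
to [427.5  -57.3   91.     3.14] off [0.006, 0.007, 0.754] rot [-0.0001, 0.0003, -0.0001]
```

send_rows(offset=[[-0.005, -0.005, 0.45], [-0.005, -0.005, 0.6], [-0.005, -0.005, 0.65], [-0.005, -0.005, 0.69], [-0.005, -0.005, 0.72], [-0.005, -0.005, 0.74], [-0.005, -0.005, 0.75], [-0.005, -0.005, 0.75]], delta_rot=[[0, 0, 0], [0, 0, 0], [0, 0, 0], [0, 0, 0], [0, 0, 0], [0, 0, 0], [0, 0, 0], [0, 0, 0]])

```text
time: 25.38
tool_pos: [429.4, -58.8, 93.1]
tcp_rot: [-3.14, 0.004, -3.141]
contact_force: [-5.8, 1.6, 24.9]
grip_width: 0.2
finger_force: 12.6
```

send_rows(offset=[[0, 0, -0.5], [0, 0, -0.5], [0, 0, -0.5], [0, 0, -0.5], [0, 0, -0.5], [0, 0, -0.5], [0, 0, -0.5], [0, 0, -0.5]], delta_rot=[[0, 0, 0], [0, 0, 0.125], [0, 0, 0.125], [0, 0, 0.125], [0, 0, 0.125], [0, 0, 0.125], [0, 0, 0.125], [0, 0, 0.125]], grip=0.8)

```text
time: 26.38
tool_pos: [428.0, -58.3, 150.5]
tcp_rot: [3.141, 0.0, 2.358]
contact_force: [0.1, 0.7, -0.9]
grip_width: 72.1
finger_force: 0.0
```

send_rows(offset=[[0, 0, 0], [0, 0, 0], [0, 0, 0], [0, 0, 0], [0, 0, 0], [0, 0, 0], [0, 0, 0]], delta_rot=[[0, 0, 0.125], [0, 0, 0.125], [0, 0, 0.125], [0, 0, 0.125], [0, 0, 0.125], [0, 0, 0.125], [0, 0, 0.125]])

```text
time: 27.25
tool_pos: [427.9, -58.3, 150.4]
tcp_rot: [3.142, -0.0, 1.573]
contact_force: [-0.5, 0.4, 0.4]
grip_width: 73.4
finger_force: 0.0
```

```bash
python3 - <<'E'
from h import *
look('w8.png'); mv((428.3,-58.5,32,np.pi/2))
for k in (1,): 
  import json
E
```

```text
bottle [323.0, 226.0] 0.79 [430.3 -57.9]
bottle [354.0, 343.0] 0.67 [ 458.8 -167. ]
bottle [301.0, 413.0] 0.66 [ 409.6 -242.7]
cap [303.0, 235.0, 342.0, 283.0] 0.82 z98 [429.4 -56.6]
cap [348.0, 375.0, 384.0, 396.0] 0.78 z98 [ 458.6 -144.5]
to [428.3  -58.5   32.     1.57] off [-0.001, 0.003, 0.986] rot [0.0, -0.0, 0.0002]
```

send_rows(offset=[[0, 0.008, 0.4], [0, 0.008, 0.7], [0, 0.008, 0.9], [0, 0.008, 0.98], [0, 0.008, 0.98]], delta_rot=[[0, 0, 0], [0, 0, 0], [0, 0, 0], [0, 0, 0], [0, 0, 0]])

```text
time: 28.02
tool_pos: [428.9, -58.3, 32.7]
tcp_rot: [-3.141, -0.0, 1.571]
contact_force: [-0.5, -0.5, 0.7]
grip_width: 73.8
finger_force: 0.0
```

send_rows(offset=[[0, 0, 0], [0, 0, 0], [0, 0, 0], [0, 0, 0], [0, 0, 0]], delta_rot=[[0, 0, 0], [0, 0, 0], [0, 0, 0], [0, 0, 0], [0, 0, 0]], grip=0)

```text
time: 28.65
tool_pos: [429.1, -58.4, 33.2]
tcp_rot: [3.141, 0.0, 1.571]
contact_force: [-1.5, 0.2, 5.8]
grip_width: 45.8
finger_force: 30.0
```

send_rows(offset=[[0, 0, -0.3], [0, 0, -0.8], [0, 0, -0.8], [0, 0, -0.8]], delta_rot=[[0, 0, 0], [0, 0, 0], [0, 0, 0], [0, 0, 0]])

```text
time: 29.15
tool_pos: [428.3, -58.2, 128.2]
tcp_rot: [-3.141, -0.0, 1.571]
contact_force: [0.4, 0.5, -1.3]
grip_width: 45.3
finger_force: 30.0
```

send_rows(offset=[[0, 0, -0.68], [0, 0, -0.68], [-0.3, 0.3, -0.68], [-0.64, 0.44, -0.68], [-0.64, 0.44, -0.68]], delta_rot=[[0, 0, 0], [0, 0, 0], [0, 0, 0], [0, 0, 0], [0, 0, 0]])

```text
time: 29.78
tool_pos: [481.7, -137.1, 207.8]
tcp_rot: [-3.138, -0.001, 1.568]
contact_force: [-1.0, 0.1, -0.6]
grip_width: 45.5
finger_force: 30.0
```

send_rows(offset=[[-0.64, 0.44, 0], [-0.64, 0.44, 0], [-0.64, 0.44, 0]], delta_rot=[[0, 0, 0], [0, 0, 0], [0, 0, 0]])

```text
time: 30.15
tool_pos: [534.2, -212.4, 207.9]
tcp_rot: [-3.138, -0.002, 1.569]
contact_force: [-0.1, 0.1, -0.9]
grip_width: 45.3
finger_force: 30.0
```

send_rows(offset=[[-0.64, 0.43, 0], [-0.64, 0.43, 0], [-0.64, 0.43, 0], [-0.64, 0.43, 0]], delta_rot=[[0, 0, -0.0215], [0, 0, -0.0215], [0, 0, -0.0215], [0, 0, -0.0215]])

```text
time: 30.65
tool_pos: [585.3, -286.9, 209.4]
tcp_rot: [-3.14, -0.002, 1.707]
contact_force: [0.8, 0.4, -1.4]
grip_width: 45.2
finger_force: 30.0
```

```bash
python3 - <<'E'
from h import *
k=optics.get_calibration('wrist'); im=cap('wrist','w9.png'); print(get_obs()['tool_pos'],get_obs()['grip_width'])
x=finder.silhouettes('tray','wrist')
for y in x[:2]: print(np.round(y['box']),y['confidence'])
m=x[0]['region'].astype(np.uint8); c=max(cv2.findContours(m,0,2)[0],key=cv2.contourArea)
q=cv2.approxPolyDP(cv2.convexHull(c),6,True)[:,0]; print([(p.tolist(),atz('',p,30,k)[:2].round().tolist()) for p in q])
for p in finder.pinpoint('tray','wrist'): print(p,atz('',p['uv'],0,k))
E
```

```text
[ 585.38700849 -286.92942653  209.94382921] 45.21372877675727
[291.  10. 369. 273.] 0.7
[([291, 13], [539.0, -125.0]), ([367, 12], [598.0, -117.0]), ([364, 270], [632.0, -329.0]), ([298, 237], [567.0, -306.0])]
{'uv': [331.9, 160.7], 'confidence': 0.56} [ 588.47634254 -235.20119929    0.        ]
{'uv': [193.8, 289.5], 'confidence': 0.41} [ 465.36599948 -384.20907893    0.        ]
```

View pics/w9.png

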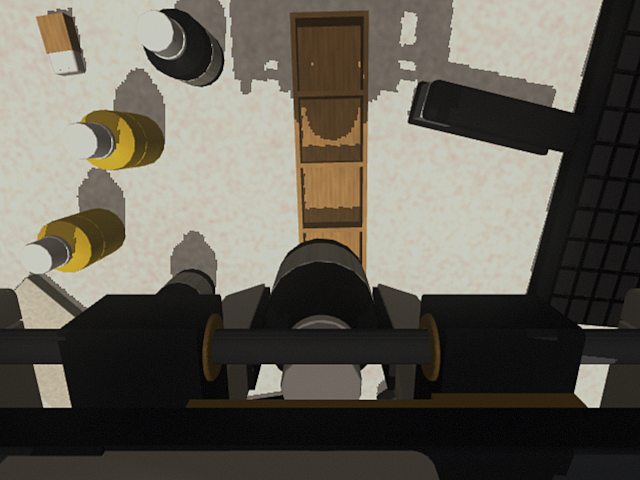

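```bash
python3 - <<'E'
from h import *
k=optics.get_calibration('wrist')
for uv in((330,12),(331.5,95),(332,163),(332,226),(295,163),(367,163)): print(uv,atz('',uv,30,k)[:2].round(1))
E
```

```text
(330, 12) [ 570.2 -121.1]
(331.5, 95) [ 580.2 -181.5]
(332, 163) [ 588.6 -236.3]
(332, 226) [ 596.8 -292. ]
(295, 163) [ 556.7 -240.7]
(367, 163) [ 618.9 -232.1]
```

```bash
python3 - <<'E'
from h import *
mv((575.2,-150.8,150,1.713))
E
```

```text
to [ 575.2  -150.8   150.      1.71] off [1.139, 0.068, 0.506] rot [-0.0, -0.0001, -0.001]
```

send_rows(offset=[[0.6, 0.034, 0.1], [0.6, 0.034, 0.1], [0.6, 0.034, 0.1]], delta_rot=[[0, 0, 0], [0, 0, 0], [0, 0, 0]])

```text
time: 31.18
tool_pos: [580.5, -215.8, 199.0]
tcp_rot: [3.141, 0.001, 1.708]
contact_force: [0.0, 0.8, -0.3]
grip_width: 45.4
finger_force: 30.0
```

send_rows(offset=[[0.539, 0.034, 0.406], [0.539, 0.034, 0.406], [0.539, 0.034, 0.406], [0.539, 0.034, 0.406]], delta_rot=[[0, 0, -0.001], [0, 0, -0.001], [0, 0, -0.001], [0, 0, -0.001]])

```text
time: 31.68
tool_pos: [576.8, -154.0, 150.9]
tcp_rot: [3.139, 0.002, 1.711]
contact_force: [0.4, -0.8, -1.7]
grip_width: 45.5
finger_force: 30.0
```

```bash
python3 - <<'E'
from h import *
k=optics.get_calibration('wrist'); im=cap('wrist','w10.png'); mv((575.2,-150.8,38,1.713)); print(get_obs()['grip_width'])
E
```

```text
to [ 575.2  -150.8    38.      1.71] off [0.03, -0.011, 0.941] rot [0.0004, 0.0003, -0.0003]
45.57941841873519
```

View pics/w10.png

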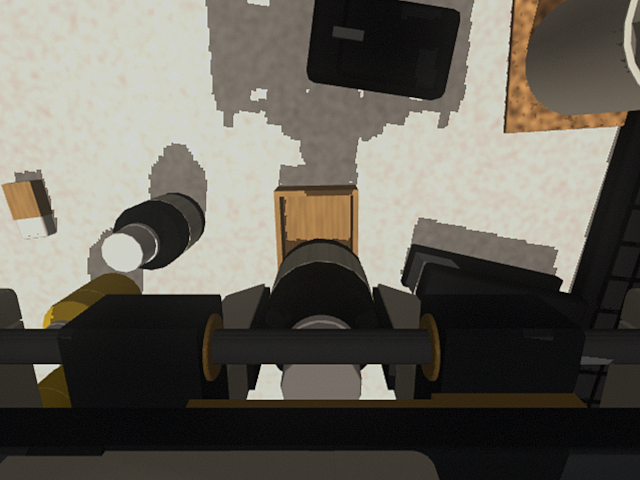

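```bash
python3 - <<'E'
from h import *
k=optics.get_calibration('wrist')
for uv in((275,189),(358,187),(316.5,188)): print(uv,atz('',uv,30,k)[:2].round(1))
E
```

```text
(275, 189) [ 539.  -123.9]
(358, 187) [ 598.9 -113.9]
(316.5, 188) [ 568.9 -118.9]
```

send_rows(offset=[[0.02, -0.014, 0.4], [0.02, -0.014, 0.6], [0.02, -0.014, 0.6], [0.02, -0.014, 0.6]], delta_rot=[[0, 0, 0], [0, 0, 0], [0, 0, 0], [0, 0, 0]])

```text
time: 32.22
tool_pos: [574.9, -151.2, 79.3]
tcp_rot: [3.139, 0.001, 1.711]
contact_force: [-1.0, -0.6, -1.1]
grip_width: 45.5
finger_force: 30.0
```

```bash
python3 - <<'E'
from h import *
for i in range(2): mv((574.3,-150.2,38,1.713)); cap('top')
E
```

```text
to [ 574.3  -150.2    38.      1.71] off [0.009, -0.005, 0.344] rot [0.0004, 0.0002, -0.0003]
to [ 574.3  -150.2    38.      1.71] off [0.008, -0.006, 0.345] rot [0.0005, 0.0003, -0.0002]
```

send_rows(offset=[[0.008, -0.005, 0.12], [0.008, -0.005, 0.2], [0.008, -0.005, 0.27], [0.008, -0.005, 0.32], [0.008, -0.005, 0.335], [0.008, -0.005, 0.34]], delta_rot=[[0, 0, 0], [0, 0, 0], [0, 0, 0], [0, 0, 0], [0, 0, 0], [0, 0, 0]])

```text
time: 33.08
tool_pos: [572.9, -149.1, 37.3]
tcp_rot: [-3.141, -0.0, 1.712]
contact_force: [-3.1, 1.5, 5.5]
grip_width: 45.3
finger_force: 30.0
```

send_rows(offset=[[0, 0, 0], [0, 0, 0], [0, 0, 0], [0, 0, -0.2], [0, 0, -0.9], [0, 0, -0.9], [0, 0, -0.9]], delta_rot=[[0, 0, 0], [0, 0, 0], [0, 0, 0], [0, 0, 0], [0, 0, 0], [0, 0, 0], [0, 0, 0]], grip=0.65)

```text
time: 33.95
tool_pos: [574.1, -149.6, 146.7]
tcp_rot: [3.138, 0.002, 1.712]
contact_force: [0.2, 0.2, -0.2]
grip_width: 59.7
finger_force: 0.0
```

```bash
python3 - <<'E'
from h import *
im,k=look('w11.png'); mv((458,-163,150,1.5708)) 
E
```

```text
bottle [115.0, 303.0] 0.96 [ 407.2 -241.8]
bottle [178.0, 228.0] 0.72 [ 458.6 -166.7]
bottle [322.0, 228.0] 0.59 [ 575.6 -149.8]
cap [102.0, 233.0, 163.0, 280.0] 0.92 z98 [ 464.5 -160.7]
cap [297.0, 237.0, 340.0, 284.0] 0.62 z98 [ 572.7 -147.9]
to [ 458.   -163.    150.      1.57] off [0.018, -0.959, -0.055] rot [-0.0004, -0.0002, 0.0225]
```

View pics/w11.png

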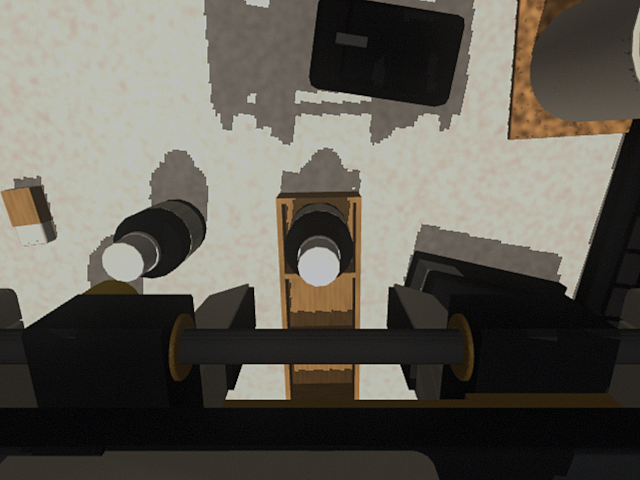

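send_rows(offset=[[0.01, -0.95, -0.03], [0.01, -0.95, -0.03], [0.01, -0.95, -0.03], [0.01, -0.95, -0.03], [0.01, -0.95, -0.03]], delta_rot=[[0, 0, 0.0225], [0, 0, 0.0225], [0, 0, 0.0225], [0, 0, 0.0225], [0, 0, 0.0225]], grip=0)

```text
time: 34.72
tool_pos: [460.9, -164.1, 148.0]
tcp_rot: [-3.142, -0.0, 1.571]
contact_force: [-0.3, 0.1, 0.3]
grip_width: 14.0
finger_force: 0.0
```

```bash
python3 - <<'E'
from h import *
look('w12.png'); mv((459,-163.5,91,1.5708)) 
E
```

```text
bottle [317.0, 231.0] 0.92 [ 457.8 -166.7]
bottle [462.0, 212.0] 0.85 [ 576.9 -151.2]
cap [478.0, 215.0, 539.0, 262.0] 0.62 z98 [ 570.8 -148.7]
to [ 459.   -163.5    91.      1.57] off [0.004, -0.013, 0.476] rot [-0.0, -0.0, 0.0001]
```

send_rows(offset=[[-0.015, -0.013, 0.2], [-0.015, -0.013, 0.33], [-0.015, -0.013, 0.38], [-0.015, -0.013, 0.42], [-0.015, -0.013, 0.45], [-0.015, -0.013, 0.47], [-0.015, -0.013, 0.475], [-0.015, -0.013, 0.475]], delta_rot=[[0, 0, 0], [0, 0, 0], [0, 0, 0], [0, 0, 0], [0, 0, 0], [0, 0, 0], [0, 0, 0], [0, 0, 0]])

```text
time: 35.88
tool_pos: [459.3, -166.3, 93.2]
tcp_rot: [3.139, 0.001, 1.571]
contact_force: [-2.2, 0.9, 11.8]
grip_width: 0.4
finger_force: 6.1
```

send_rows(offset=[[0, 0, -0.2], [0, 0, -0.5], [0, 0, -0.5], [0, 0, -0.5], [0, 0, -0.5], [0, 0, -0.5], [0, 0, -0.5]], delta_rot=[[0, 0, 0], [0, 0, 0], [0, 0, 0], [0, 0, 0], [0, 0, 0], [0, 0, 0], [0, 0, 0]], grip=0.8)

```text
time: 36.75
tool_pos: [458.3, -165.8, 151.0]
tcp_rot: [-3.141, -0.0, 1.571]
contact_force: [-1.0, -0.0, -0.4]
grip_width: 65.7
finger_force: 0.0
```

```bash
python3 - <<'E'
from h import *
look('w13.png'); mv((458.5,-165.5,32.5,1.5708)) 
E
```

```text
bottle [319.0, 228.0] 0.88 [ 456.8 -166.8]
bottle [466.0, 206.0] 0.87 [ 577.4 -148.2]
bottle [267.0, 310.0] 0.77 [ 411.  -241.4]
bottle [229.0, 394.0] 0.69 [ 371.3 -328.8]
cap [228.0, 368.0, 268.0, 389.0] 0.86 z98 [ 410.6 -247. ]
cap [302.0, 232.0, 345.0, 279.0] 0.85 z98 [ 460.2 -161.8]
cap [480.0, 210.0, 540.0, 258.0] 0.61 z98 [ 570.  -148.8]
to [ 458.5  -165.5    32.5     1.57] off [0.003, 0.001, 0.99] rot [-0.0, -0.0, -0.0]
```

send_rows(offset=[[0.003, 0, 0.4], [0.003, 0, 0.7], [0.003, 0, 0.9], [0.003, 0, 0.985], [0.003, 0, 0.985]], delta_rot=[[0, 0, 0], [0, 0, 0], [0, 0, 0], [0, 0, 0], [0, 0, 0]])

```text
time: 37.52
tool_pos: [458.4, -165.5, 33.1]
tcp_rot: [-3.141, -0.0, 1.571]
contact_force: [0.5, 0.8, 0.7]
grip_width: 73.5
finger_force: 0.0
```

send_rows(offset=[[0, 0, 0], [0, 0, 0], [0, 0, 0], [0, 0, 0], [0, 0, 0]], delta_rot=[[0, 0, 0], [0, 0, 0], [0, 0, 0], [0, 0, 0], [0, 0, 0]], grip=0)

```text
time: 38.15
tool_pos: [458.8, -165.7, 33.8]
tcp_rot: [3.141, 0.0, 1.571]
contact_force: [-0.4, -0.7, 6.1]
grip_width: 45.5
finger_force: 30.0
```

send_rows(offset=[[0, 0, -0.3], [0, 0, -0.95], [0, 0, -0.95], [0, 0, -0.95]], delta_rot=[[0, 0, 0], [0, 0, 0], [0, 0, 0], [0, 0, 0]])

```text
time: 38.65
tool_pos: [458.8, -165.7, 148.1]
tcp_rot: [3.14, 0.001, 1.571]
contact_force: [-0.1, 0.3, -1.4]
grip_width: 45.5
finger_force: 30.0
```

```bash
python3 - <<'E'
from h import *
mv((581.5,-206.5,145,1.713)) 
E
```

```text
to [ 581.5  -206.5   145.      1.71] off [-0.34, 1.022, 0.028] rot [0.0003, 0.0002, -0.0226]
```

send_rows(offset=[[-0.34, 1, 0.02], [-0.34, 1, 0.02], [-0.34, 1, 0.02], [-0.34, 1, 0.02], [-0.34, 1, 0.02]], delta_rot=[[0, 0, -0.0226], [0, 0, -0.0226], [0, 0, -0.0226], [0, 0, -0.0226], [0, 0, -0.0226]])

```text
time: 39.28
tool_pos: [577.1, -205.7, 144.3]
tcp_rot: [-3.14, -0.001, 1.713]
contact_force: [-0.6, -0.0, -0.8]
grip_width: 45.6
finger_force: 30.0
```

```bash
python3 - <<'E'
from h import *
look('w14.png')
for i in range(2): mv((581.6,-206.7,38,1.713));cap('top')
E
```

```text
bottle [112.0, 245.0] 0.63 [ 407.7 -244.1]
bottle [72.0, 335.0] 0.62 [ 372.1 -333.3]
bottle [329.0, 159.0] 0.59 [ 575.  -149.6]
cap [303.0, 142.0, 350.0, 189.0] 0.93 z98 [ 572.1 -148.6]
cap [5.0, 253.0, 76.0, 303.0] 0.78 z98 [ 414.4 -237.5]
cap [282.0, 311.0, 364.0, 398.0] 0.71 z98 [ 587.1 -264.1]
to [ 581.6  -206.7    38.      1.71] off [-0.009, 0.03, 0.895] rot [0.0001, 0.0, -0.0001]
to [ 581.6  -206.7    38.      1.71] off [-0.008, 0.029, 0.895] rot [0.0001, 0.0, -0.0]
```

send_rows(offset=[[-0.008, 0.029, 0.4], [-0.008, 0.029, 0.6], [-0.008, 0.029, 0.72], [-0.008, 0.029, 0.8], [-0.008, 0.029, 0.86], [-0.008, 0.029, 0.885], [-0.008, 0.029, 0.895], [-0.008, 0.029, 0.9]], delta_rot=[[0, 0, 0], [0, 0, 0], [0, 0, 0], [0, 0, 0], [0, 0, 0], [0, 0, 0], [0, 0, 0], [0, 0, 0]])

```text
time: 40.52
tool_pos: [582.3, -206.9, 37.8]
tcp_rot: [3.141, 0.001, 1.713]
contact_force: [-2.5, -0.0, 6.2]
grip_width: 44.9
finger_force: 30.0
```

send_rows(offset=[[0, 0, 0], [0, 0, 0], [0, 0, 0], [0, 0, -0.2], [0, 0, -0.95], [0, 0, -0.95], [0, 0, -0.95]], delta_rot=[[0, 0, 0], [0, 0, 0], [0, 0, 0], [0, 0, 0], [0, 0, 0], [0, 0, 0], [0, 0, 0]], grip=0.65)

```text
time: 41.4
tool_pos: [583.3, -207.4, 153.4]
tcp_rot: [3.137, 0.003, 1.713]
contact_force: [0.4, 0.4, -0.6]
grip_width: 60.2
finger_force: 0.0
```

```bash
python3 - <<'E'
from h import *
look('w15.png'); mv((466,-377,180,1.713),(466,-377,180,2.65))
E
```

```text
bottle [315.0, 225.0] 0.98 [ 579.2 -207.5]
bottle [107.0, 237.0] 0.94 [ 407.  -242.8]
bottle [316.0, 154.0] 0.92 [ 572.4 -150.3]
cap [295.0, 140.0, 337.0, 183.0] 0.82 z98 [ 572.6 -149.8]
cap [6.0, 246.0, 74.0, 292.0] 0.81 z98 [ 415.3 -237.4]
cap [298.0, 229.0, 340.0, 278.0] 0.56 z98 [ 582.  -203.3]
cap [314.0, 2.0, 454.0, 20.0] 0.26 z98 [596.6 -70.1]
to [ 466.   -377.    180.      1.71] off [-1.271, -1.152, -0.256] rot [-0.0004, -0.0003, -0.0]
to [ 466.   -377.    180.      2.65] off [-1.271, -1.152, -0.256] rot [-0.0002, -0.0004, -0.1492]
```

send_rows(offset=[[-0.635, -0.576, -0.2], [-0.635, -0.576, -0.2], [-0.635, -0.576, -0.2]], delta_rot=[[0, 0, 0], [0, 0, 0], [0, 0, 0]], grip=0)

```text
time: 41.92
tool_pos: [522.7, -294.2, 173.8]
tcp_rot: [-3.14, -0.001, 1.709]
contact_force: [0.4, -1.0, 0.2]
grip_width: 34.0
finger_force: 0.0
```

send_rows(offset=[[-0.635, -0.576, 0.1], [-0.635, -0.576, 0.1], [-0.635, -0.576, 0.1], [-0.635, -0.576, 0.1], [-0.635, -0.576, 0.1], [-0.635, -0.576, 0.1], [-0.635, -0.576, 0.1]], delta_rot=[[0, 0, -0.149], [0, 0, -0.149], [0, 0, -0.149], [0, 0, -0.149], [0, 0, -0.149], [0, 0, -0.149], [0, 0, -0.149]])

```text
time: 42.8
tool_pos: [466.9, -376.5, 162.0]
tcp_rot: [3.141, -0.001, 2.646]
contact_force: [0.1, 0.0, -0.1]
grip_width: 0.4
finger_force: 0.0
```

```bash
python3 - <<'E'
from h import *
look('w16.png'); mv((466,-377,91,2.65))
E
```

```text
bottle [312.0, 96.0] 0.96 [ 372.2 -333.9]
bottle [437.0, 79.0] 0.82 [ 407.4 -242.9]
bottle [312.0, 226.0] 0.74 [ 464.5 -384.4]
bottle [618.0, 207.0] 0.64 [ 573.3 -147.2]
bottle [557.0, 252.0] 0.57 [ 586.7 -206.4]
cap [602.0, 258.0, 640.0, 297.0] 0.84 z98 [ 569.8 -214.8]
cap [292.0, 234.0, 332.0, 278.0] 0.67 z98 [ 463.3 -381.8]
cap [290.0, 55.0, 336.0, 109.0] 0.65 z98 [ 374.4 -332.9]
cap [452.0, 32.0, 515.0, 91.0] 0.63 z98 [ 409.7 -245.4]
to [ 466.   -377.     91.      2.65] off [0.006, -0.004, 0.596] rot [0.0, -0.0001, -0.0004]
```

send_rows(offset=[[0, -0.052, 0.3], [0, -0.052, 0.45], [0, -0.052, 0.5], [0, -0.052, 0.54], [0, -0.052, 0.57], [0, -0.052, 0.59], [0, -0.052, 0.595], [0, -0.052, 0.595]], delta_rot=[[0, 0, 0], [0, 0, 0], [0, 0, 0], [0, 0, 0], [0, 0, 0], [0, 0, 0], [0, 0, 0], [0, 0, 0]])

```text
time: 43.95
tool_pos: [464.4, -383.2, 93.3]
tcp_rot: [-3.141, 0.003, 2.649]
contact_force: [-0.7, 1.2, 7.7]
grip_width: 0.4
finger_force: 3.9
```

send_rows(offset=[[0, 0, -0.2], [0, 0, -0.5], [0, 0, -0.5], [0, 0, -0.5], [0, 0, -0.5], [0, 0, -0.5], [0, 0, -0.5]], delta_rot=[[0, 0, 0], [0, 0, 0], [0, 0, 0], [0, 0, 0], [0, 0, 0], [0, 0, 0], [0, 0, 0]], grip=0.85)

```text
time: 44.82
tool_pos: [463.7, -382.6, 150.9]
tcp_rot: [3.141, -0.001, 2.649]
contact_force: [-0.2, -1.0, 0.7]
grip_width: 65.8
finger_force: 0.0
```

```bash
python3 - <<'E'
from h import *
look('w17.png'); mv((464.5,-382,32.5,2.65))
E
```

```text
bottle [575.0, 253.0] 0.94 [ 584.7 -203.5]
bottle [454.0, 78.0] 0.79 [ 409. -241.]
bottle [322.0, 94.0] 0.59 [ 371.9 -333.2]
bottle [325.0, 230.0] 0.57 [ 467.  -381.7]
cap [303.0, 237.0, 344.0, 284.0] 0.95 z98 [ 463.  -381.4]
cap [472.0, 29.0, 541.0, 88.0] 0.79 z98 [ 410.3 -245.2]
cap [216.0, 365.0, 286.0, 408.0] 0.66 z98 [ 517.7 -465. ]
cap [301.0, 48.0, 349.0, 109.0] 0.58 z98 [ 373.9 -333.3]
cap [624.0, 270.0, 640.0, 294.0] 0.53 z98 [ 564.2 -221.8]
to [ 464.5  -382.     32.5     2.65] off [-0.003, 0.008, 0.99] rot [0.0, -0.0, -0.0002]
```

send_rows(offset=[[0, 0.005, 0.4], [0, 0.005, 0.7], [0, 0.005, 0.9], [0, 0.005, 0.985], [0, 0.005, 0.985]], delta_rot=[[0, 0, 0], [0, 0, 0], [0, 0, 0], [0, 0, 0], [0, 0, 0]])

```text
time: 45.6
tool_pos: [464.1, -382.1, 33.1]
tcp_rot: [3.141, -0.001, 2.649]
contact_force: [-0.6, 0.3, -0.3]
grip_width: 77.9
finger_force: 0.0
```

send_rows(offset=[[0, 0, 0], [0, 0, 0], [0, 0, 0], [0, 0, 0], [0, 0, 0]], delta_rot=[[0, 0, 0], [0, 0, 0], [0, 0, 0], [0, 0, 0], [0, 0, 0]], grip=0)

```text
time: 46.22
tool_pos: [464.3, -382.2, 33.7]
tcp_rot: [3.142, 0.001, 2.649]
contact_force: [-0.6, 1.5, 3.2]
grip_width: 45.6
finger_force: 30.0
```

send_rows(offset=[[0, 0, -0.3], [0, 0, -0.95], [0, 0, -0.95], [0, 0, -0.95]], delta_rot=[[0, 0, 0], [0, 0, 0], [0, 0, 0], [0, 0, 0]])

```text
time: 46.72
tool_pos: [464.3, -382.3, 147.8]
tcp_rot: [-3.141, 0.002, 2.649]
contact_force: [0.5, -0.4, -1.5]
grip_width: 45.8
finger_force: 30.0
```

```bash
python3 - <<'E'
from h import *
mv((597.8,-321.5,150,1.713)) 
E
```

```text
to [ 597.8  -321.5   150.      1.71] off [-0.741, 0.973, -0.017] rot [0.0, 0.0003, 0.149]
```

```bash
python3 - <<'E'
from h import *
mv((591,-264.5,150,1.713)) 
E
```

```text
to [ 591.   -264.5   150.      1.71] off [-0.466, 1.365, -0.018] rot [0.0, 0.0003, 0.149]
```

send_rows(offset=[[-0.233, 0.68, -0.01], [-0.233, 0.68, -0.01], [-0.233, 0.68, -0.01]], delta_rot=[[0, 0, 0], [0, 0, 0], [0, 0, 0]])

```text
time: 47.1
tool_pos: [527.4, -321.3, 145.7]
tcp_rot: [3.141, -0.004, 2.652]
contact_force: [-0.7, -1.5, -2.0]
grip_width: 45.5
finger_force: 30.0
```

send_rows(offset=[[-0.233, 0.68, -0.01], [-0.233, 0.68, -0.01], [-0.233, 0.68, -0.01], [-0.233, 0.68, -0.01], [-0.233, 0.68, -0.01], [-0.233, 0.68, -0.01], [-0.233, 0.68, -0.01]], delta_rot=[[0, 0, 0.149], [0, 0, 0.149], [0, 0, 0.149], [0, 0, 0.149], [0, 0, 0.149], [0, 0, 0.149], [0, 0, 0.149]])

```text
time: 47.98
tool_pos: [589.8, -265.3, 148.7]
tcp_rot: [-3.14, -0.001, 1.716]
contact_force: [-0.1, 1.2, -0.5]
grip_width: 45.3
finger_force: 30.0
```

```bash
python3 - <<'E'
from h import *
look('w18.png')
for i in range(2): mv((591,-264.5,38,1.713));cap('top')
E
```

```text
bottle [322.0, 154.0] 0.88 [ 581.9 -206.9]
bottle [98.0, 164.0] 0.87 [ 408.2 -240. ]
bottle [54.0, 264.0] 0.75 [ 369.8 -330.3]
bottle [322.0, 72.0] 0.68 [ 573.1 -147.7]
bottle [321.0, 279.0] 0.65 [ 596.3 -310.1]
cap [0.0, 154.0, 58.0, 200.0] 0.96 z98 [ 420.8 -239.3]
cap [301.0, 137.0, 347.0, 181.0] 0.94 z98 [ 582.7 -205.2]
cap [280.0, 319.0, 364.0, 401.0] 0.89 z98 [ 600.  -330.2]
cap [294.0, 16.0, 343.0, 79.0] 0.79 z98 [ 571.8 -150.4]
to [ 591.   -264.5    38.      1.71] off [0.003, 0.007, 0.928] rot [-0.0001, -0.0001, 0.0002]
to [ 591.   -264.5    38.      1.71] off [0.003, 0.006, 0.929] rot [-0.0, -0.0, 0.0002]
```

send_rows(offset=[[0, 0.006, 0.4], [0, 0.006, 0.65], [0, 0.006, 0.76], [0, 0.006, 0.84], [0, 0.006, 0.89], [0, 0.006, 0.915], [0, 0.006, 0.928], [0, 0.006, 0.932]], delta_rot=[[0, 0, 0], [0, 0, 0], [0, 0, 0], [0, 0, 0], [0, 0, 0], [0, 0, 0], [0, 0, 0], [0, 0, 0]])

```text
time: 49.22
tool_pos: [591.4, -264.8, 38.2]
tcp_rot: [3.141, 0.0, 1.713]
contact_force: [-1.1, -0.4, -1.2]
grip_width: 45.5
finger_force: 30.0
```

Just above or at the floor; lower 1 mm more, release and rise.

send_rows(offset=[[0, 0, 0.006], [0, 0, 0.01], [0, 0, 0.01]], delta_rot=[[0, 0, 0], [0, 0, 0], [0, 0, 0]])

```text
time: 49.6
tool_pos: [591.5, -264.8, 37.7]
tcp_rot: [3.141, 0.001, 1.713]
contact_force: [-1.1, 1.1, 5.1]
grip_width: 45.1
finger_force: 30.0
```

send_rows(offset=[[0, 0, 0], [0, 0, 0], [0, 0, 0], [0, 0, -0.2], [0, 0, -1], [0, 0, -1], [0, 0, -1]], delta_rot=[[0, 0, 0], [0, 0, 0], [0, 0, 0], [0, 0, 0], [0, 0, 0], [0, 0, 0], [0, 0, 0]], grip=0.65)

```text
time: 50.48
tool_pos: [592.7, -265.6, 160.1]
tcp_rot: [3.136, 0.004, 1.713]
contact_force: [0.7, 0.4, -0.4]
grip_width: 60.1
finger_force: 0.0
```

send_rows(offset=[[-0.8, -0.8, -0.6], [-0.8, -0.8, -0.6], [-0.8, -0.8, -0.6], [-0.8, -0.8, -0.6]], delta_rot=[[0, 0, 0], [0, 0, 0], [0, 0, 0], [0, 0, 0]])

```text
time: 50.98
tool_pos: [508.6, -375.0, 228.2]
tcp_rot: [-3.141, 0.0, 1.71]
contact_force: [0.0, -0.1, 0.2]
grip_width: 59.6
finger_force: 0.0
```

```bash
python3 - <<'E'
from h import *
a=cap('scene','s9.png')
for n in('bottle',):
    for x in finder.pinpoint(n,'scene'): print(x['uv'],x['confidence'])
b=cap('top','t9.png')
A=cv2.resize(a[120:360,170:490,::-1],(480,360),interpolation=2); B=cv2.resize(b[150:350,120:440,::-1],(576,360),interpolation=2)[:,:,:]
A=cv2.resize(a[120:360,170:490,::-1],(384,288),interpolation=2);B=cv2.resize(b[150:390,120:440,::-1],(384,288),interpolation=2)
w=cap('wrist')[:,:,::-1]
C=np.zeros((588,770,3),np.uint8);C[:288,:384]=A;C[:288,386:770]=B
C[290:578,:384]=cv2.resize(w,(384,288),interpolation=3);C[290:578,386:770]=cv2.resize(a[175:320,255:450,::-1],(384,288),interpolation=2)
cv2.imwrite('pics/final.png',C)
E
```

```text
[321.7, 292.2] 0.93
[304.0, 312.5] 0.84
[341.6, 277.5] 0.71
[207.2, 274.9] 0.71
[249.7, 266.3] 0.65
```

View pics/final.png

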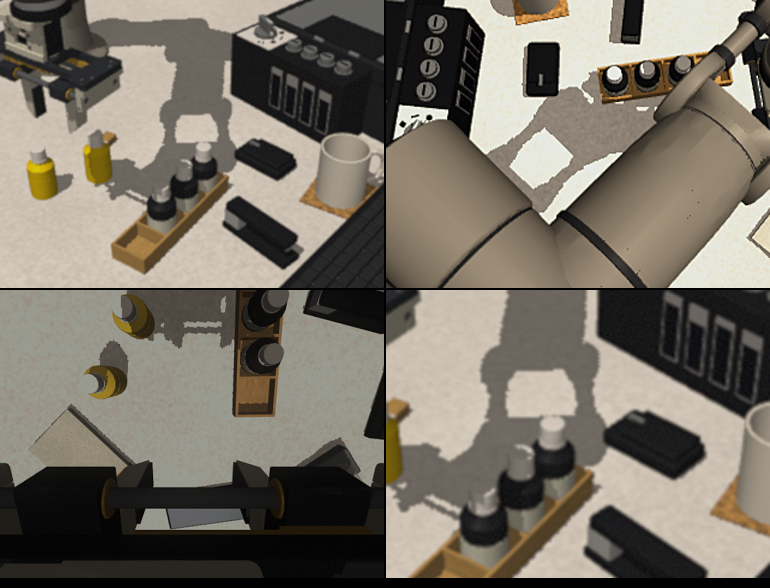

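```bash
python3 -c "
from plant import ticket; print(ticket.close_job())"
```

```text
the job is handed in; nothing more can be done
None
```

I turned the valve to shut, pressed all four stoppers home, turned the valve to print, and stood the three black bottles, caps pressed home, upright in the tray. The yellow look-alikes and the other desk things were left alone. The job is handed in; no verdict was returned.

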